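# Gang the jaw blanks in the loading fixture

### The arm

A 6-joint arm with a two-finger parallel gripper is mounted at the origin on the work surface. World frame = base frame: x ahead of the robot, y to its left, z up, the work surface at z = 0. Lengths are in m, angles in rad, forces in N, time in s.
With the tool pointing down it reaches from about 0.3 to 0.775 m from the base axis. Payload 14.6 kg.
Tool frame: the origin (TCP) lies on the centre line of the jaws, within the pads' length; the fingertips stand 19 mm ahead of it and the grasp point (between the pads) is the TCP; z points along the fingers, y is the line along which they close (so a half turn about z gives the same grasp; the last joint's range is limited). The gripper opens to 94 mm and grips with 3 to 60 N. Pads are 16 mm wide; open, the fingers measure 119 mm over their backs; the gripper's body (75 mm by 177 mm) begins 78 mm behind the grasp point.
Start: joints at [1.184, 0.3, 1.521, -0, 1.321, -0.067], TCP at [0.173, 0.522, 0.224] pointing down, gripper open.
Joint ranges: [-3.03, 3.03], [-0.79, 2.21], [0.23, 2.52], [-1.04, 4.18], [0, 3.07], [-2.55, 2.55]. Speed limits (rad/s): [2.22, 2.22, 2.57, 3.14, 3.14, 3.14].

### API

Orientations are given as [roll, pitch, yaw] about the fixed x, y, z axes, in that order (R = Rz(yaw) Ry(pitch) Rx(roll)).
In Python, from station import get_obs, camera, workorder gives the robot as it stands.
- The arm moves only by the tool play_rows, never from a script. Its argument "motion" is a list that holds one entry, the list of rows, each a list of 7 numbers: the shift along the tool's x, y, z as a fraction of full scale, then the turn, a rotation vector about the tool's x, y, z as a fraction of full scale, then the opening, from -1 (shut) to 1 (fully open). In form: [[[x, y, z, ax, ay, az, grip], ...]]. A call has 1 to 10 rows; each row is the pose to reach, as a shift and turn from the pose commanded when the call began, along the tool's axes at that moment, turning the shorter way round; what a row does not reach only later rows make up. Full scale, the value 1, is 0.25 m for a shift and 2 pi rad for a turn. A row lasts 1/10 s, in which the tool goes at most 50 mm and 8.59 degrees, less where a joint would pass 70% of its speed; a pose out of reach is approached as far as the arm can. A call with a number of a shift or a turn outside -1 to 1 is refused whole. A call with a gripper value outside its range is refused whole. The fingers move at their own pace and stop on an object; "grip_force" is the grip in N (left out, the last holds). Time passes only in rows, so rows that repeat a pose let the fingers close. It gives the time, the measured TCP pose, the force, the opening and the grip force at its end, in the units of the state.
- get_obs(): the state, without advancing time (a new reading comes with each control period).
- camera(name): name is "scene" or "top"; returns a dict with "frame" (384x512x3 uint8, red, green, blue), "z_map" (384x512 float32, m along the optical axis (not along the pixel's ray), 0 where there is no reading), "camera_matrix" (3x3 intrinsics, pixels), "T" (4x4, takes a point from camera to world coordinates). Camera axes: x right, y up, looking along -z (the intrinsics and any distortion apply to the point x, -y, -z); pixel columns grow to the right and rows downward; lengths in m; the calibration is good to about 2 mm. A picture is of the moment at which its call begins.
- workorder.hand_in(): hands the job in; it is judged then, once.
The state is a dict: "time_s": time; "qpos": joint angles; "joint_vel": joint speeds; "tau": joint torques, N m; "ee_pos": TCP position; "eef_rot": TCP orientation; "force": force on the tool from outside, world axes, zero at the start; "moment": the same for the moment, N m; "grip_width": finger opening in m; "grip_force": force on a finger pad.
Only numpy, scipy, OpenCV 4.12 (cv2) and the standard library are available. Lean on these libraries where they do the work, as an engineer would, in place of code of your own. Each camera call takes 0.05 s, during which the arm holds its last target. There are 200 camera calls.

### The job

Set up the stepped aluminium jaw blanks for milling: draw the clamp slide back to make room, then lay every blank on the bench end to end on the fixture plate, flat and against the fence, each with its stepped end pointing away from the end stop, the first tight against the stop and each next one butted against its neighbour with no gap. Then bring the slide up against the last blank so that the row is closed, let go, and leave the other things on the bench where they are.

Things in the scene. Friction and masses are not known exactly. Their poses are not given: they have to be found in the camera images.
- fixture: Loading fixture fixed to the bench: dark steel plate, 8 mm thick, x -55 to 40 mm, y -230 to 230 mm. A steel fence 16 mm thick, 12 mm high above the plate, runs along its far (+x) edge; a steel end stop, 30 mm high above the plate, stands across its +y end. Origin on the underside at the middle of its length; x across the row towards the fence, y along the row towards the stop.
- corner (a point): The inner corner of the fixture, on the plate's top, where the fence's face meets the end stop's face; axes as the fixture's. The row of blanks lies along the fence from here towards -y, on the fence's -x side; there is room for five blanks when the slide is fully back.
- slide (a joint): Clamp slide of the fixture: a grey block 36 wide x 30 long (along the row) x 27 mm high that runs along the plate beside the fence and stays where it is left (about 3 N to move). Value: gap in m between the end stop's face and the slide's jaw face, 0 to 0.395 (fully back).
- jaw_face (a point): The middle of the jaw face of the slide (the face towards the end stop) at plate height, 18 mm from the fence; axes as the fixture's. The slide lies on its -y side.
- knob (a point): The grip point of the black upright knob on the slide, 20 x 20 mm square, from 28 to 70 mm above the plate's top; this point is 55 mm above the plate, on the knob's axis; axes as the fixture's.
- blank1: Stepped aluminium jaw blank 72 (x) x 36 (y) x 40 mm high, 0.25 kg. The last 22 mm at its +x end are a step only 20 mm high; the rest (x -36 to 14 mm) is full height with two dark screw holes on top. Origin: centre of the 72 x 36 underside. Four or five such blanks, all alike, lie upright on the bench; absent ones read None.
- blank2: Stepped aluminium jaw blank 72 (x) x 36 (y) x 40 mm high, 0.25 kg. The last 22 mm at its +x end are a step only 20 mm high; the rest (x -36 to 14 mm) is full height with two dark screw holes on top. Origin: centre of the 72 x 36 underside. Like blank1; may be absent.
- blank3: Stepped aluminium jaw blank 72 (x) x 36 (y) x 40 mm high, 0.25 kg. The last 22 mm at its +x end are a step only 20 mm high; the rest (x -36 to 14 mm) is full height with two dark screw holes on top. Origin: centre of the 72 x 36 underside. Like blank1; may be absent.
- blank4: Stepped aluminium jaw blank 72 (x) x 36 (y) x 40 mm high, 0.25 kg. The last 22 mm at its +x end are a step only 20 mm high; the rest (x -36 to 14 mm) is full height with two dark screw holes on top. Origin: centre of the 72 x 36 underside. Like blank1; may be absent.
- blank5: Stepped aluminium jaw blank 72 (x) x 36 (y) x 40 mm high, 0.25 kg. The last 22 mm at its +x end are a step only 20 mm high; the rest (x -36 to 14 mm) is full height with two dark screw holes on top. Origin: centre of the 72 x 36 underside. Like blank1; may be absent.
- can: Closed metal can with a paper label, 72 mm across, 115 mm high, upright; origin at the centre of its base. Leave alone.
- bin: Yellow open plastic bin 170 x 110 x 75 mm; origin at the centre of its underside. Leave alone.
- driver: Screwdriver lying on the bench. Leave alone.
There are look-alikes about, which are no part of the job. What is shaped like the blank2 but green or red is not meant.

How it is judged:
On the way:
1. the clamp slide has been drawn back far enough for a row of blanks (value of joint slide above 0.285 m), for 0.1 s.
At the end, for the whole second after the job is handed in: Every blank present lies flat on the plate, within 3.5 mm of the fence and 0.04 rad parallel to it, step away from the stop; the first within 3 mm of the stop, each other within 3 mm of its neighbour, the slide within 3 mm of the last; all at rest (z of blank1 in the frame of corner between -0.003 and 0.004 m and x of blank1 in the frame of corner between -0.0215 and -0.0155 m and angle between the x axis of each of blank1, blank2, blank3, blank4, blank5 and the y axis of fixture, either way round below 0.04 rad and angle between each of blank1, blank2, blank3, blank4, blank5's own z axis and vertical below 0.05 rad and x of corner in the frame of blank1 below -0.02 m and linear speed of each of blank1, blank2, blank3, blank4, blank5 below 0.01 m/s and (y of blank1 in the frame of corner above -0.039 m or (x of blank2 in the frame of blank1 between -0.075 and -0.068 m and y of blank2 in the frame of blank1 between -0.006 and 0.006 m) or (x of blank3 in the frame of blank1 between -0.075 and -0.068 m and y of blank3 in the frame of blank1 between -0.006 and 0.006 m) or (x of blank4 in the frame of blank1 between -0.075 and -0.068 m and y of blank4 in the frame of blank1 between -0.006 and 0.006 m) or (x of blank5 in the frame of blank1 between -0.075 and -0.068 m and y of blank5 in the frame of blank1 between -0.006 and 0.006 m)) and z of blank2 in the frame of corner between -0.003 and 0.004 m and x of blank2 in the frame of corner between -0.0215 and -0.0155 m and x of corner in the frame of blank2 below -0.02 m and (y of blank2 in the frame of corner above -0.039 m or (x of blank1 in the frame of blank2 between -0.075 and -0.068 m and y of blank1 in the frame of blank2 between -0.006 and 0.006 m) or (x of blank3 in the frame of blank2 between -0.075 and -0.068 m and y of blank3 in the frame of blank2 between -0.006 and 0.006 m) or (x of blank4 in the frame of blank2 between -0.075 and -0.068 m and y of blank4 in the frame of blank2 between -0.006 and 0.006 m) or (x of blank5 in the frame of blank2 between -0.075 and -0.068 m and y of blank5 in the frame of blank2 between -0.006 and 0.006 m)) and z of blank3 in the frame of corner between -0.003 and 0.004 m and x of blank3 in the frame of corner between -0.0215 and -0.0155 m and x of corner in the frame of blank3 below -0.02 m and (y of blank3 in the frame of corner above -0.039 m or (x of blank1 in the frame of blank3 between -0.075 and -0.068 m and y of blank1 in the frame of blank3 between -0.006 and 0.006 m) or (x of blank2 in the frame of blank3 between -0.075 and -0.068 m and y of blank2 in the frame of blank3 between -0.006 and 0.006 m) or (x of blank4 in the frame of blank3 between -0.075 and -0.068 m and y of blank4 in the frame of blank3 between -0.006 and 0.006 m) or (x of blank5 in the frame of blank3 between -0.075 and -0.068 m and y of blank5 in the frame of blank3 between -0.006 and 0.006 m)) and z of blank4 in the frame of corner between -0.003 and 0.004 m and x of blank4 in the frame of corner between -0.0215 and -0.0155 m and x of corner in the frame of blank4 below -0.02 m and (y of blank4 in the frame of corner above -0.039 m or (x of blank1 in the frame of blank4 between -0.075 and -0.068 m and y of blank1 in the frame of blank4 between -0.006 and 0.006 m) or (x of blank2 in the frame of blank4 between -0.075 and -0.068 m and y of blank2 in the frame of blank4 between -0.006 and 0.006 m) or (x of blank3 in the frame of blank4 between -0.075 and -0.068 m and y of blank3 in the frame of blank4 between -0.006 and 0.006 m) or (x of blank5 in the frame of blank4 between -0.075 and -0.068 m and y of blank5 in the frame of blank4 between -0.006 and 0.006 m)) and z of blank5 in the frame of corner between -0.003 and 0.004 m and x of blank5 in the frame of corner between -0.0215 and -0.0155 m and x of corner in the frame of blank5 below -0.02 m and (y of blank5 in the frame of corner above -0.039 m or (x of blank1 in the frame of blank5 between -0.075 and -0.068 m and y of blank1 in the frame of blank5 between -0.006 and 0.006 m) or (x of blank2 in the frame of blank5 between -0.075 and -0.068 m and y of blank2 in the frame of blank5 between -0.006 and 0.006 m) or (x of blank3 in the frame of blank5 between -0.075 and -0.068 m and y of blank3 in the frame of blank5 between -0.006 and 0.006 m) or (x of blank4 in the frame of blank5 between -0.075 and -0.068 m and y of blank4 in the frame of blank5 between -0.006 and 0.006 m)) and ((x of jaw_face in the frame of blank1 between 0.032 and 0.039 m and y of jaw_face in the frame of blank1 between -0.02 and 0.02 m) or (x of jaw_face in the frame of blank2 between 0.032 and 0.039 m and y of jaw_face in the frame of blank2 between -0.02 and 0.02 m) or (x of jaw_face in the frame of blank3 between 0.032 and 0.039 m and y of jaw_face in the frame of blank3 between -0.02 and 0.02 m) or (x of jaw_face in the frame of blank4 between 0.032 and 0.039 m and y of jaw_face in the frame of blank4 between -0.02 and 0.02 m) or (x of jaw_face in the frame of blank5 between 0.032 and 0.039 m and y of jaw_face in the frame of blank5 between -0.02 and 0.02 m))); the robot touches nothing.
It fails at once if the can is pushed or knocked out of its place (more than 30 mm) (distance of can from where it was at the start of the episode above 0.03 m).
It fails at once if the yellow bin is pushed or knocked out of its place (more than 30 mm) (distance of bin from where it was at the start of the episode above 0.03 m).
It fails at once if the screwdriver is pushed or knocked out of its place (more than 30 mm) (distance of driver from where it was at the start of the episode above 0.03 m).
Of blank1, blank2, blank3, blank4, blank5 only 4 to 5 are there at a start; the rules pass over those that are not, and their reading is None.
At some moment in a run one of blank1, blank2, blank3, blank4, blank5 may be knocked a few centimetres aside while the robot is not near it.
It also fails if it takes over 210 s, if anything falls off the work surface, if the arm or the gripper's body presses on something with over 40 N, if the wrist force passes 120 N, or if a joint passes its speed limit or range.

## Working session

There is one attempt and no reset: what is moved stays moved. The work goes in short steps, Python scripts to look and compute and a tool call to move; the robot and the scene stay as the last step left them, time stands still between calls to the robot, and variables do not carry over. Pictures are saved under pics/ and viewed, at most 14 in all, crops included, and the job is handed in when it is done.

Besides the shell and the picture viewer there is one more tool, called after "Call:" in YAML: its name, and indented under it one key for each argument. play_rows: Moves the arm, as the interface text tells. Its arguments: {"type":"object","properties":{"motion":{"type":"array"},"grip_force":{"type":"number"}},"required":["motion"]}

```bash
mkdir -p pics; ls; cat > h.py <<'E'
import numpy as np, cv2
from station import get_obs, camera, workorder
def pts(c):
    K=c["camera_matrix"];z=c["z_map"];h,w=z.shape
    u,v=np.meshgrid(np.arange(w),np.arange(h))
    P=np.stack([(u-K[0,2])/K[0,0]*z,-(v-K[1,2])/K[1,1]*z,-z],-1)
    return P@c["T"][:3,:3].T+c["T"][:3,3]
def save(c,n,box=None,s=1):
    f=c["frame"][...,::-1]
    if box: f=f[box[1]:box[3],box[0]:box[2]]
    cv2.imwrite("pics/"+n,cv2.resize(f,None,fx=s,fy=s,interpolation=cv2.INTER_CUBIC))
E
python3 - <<'E'
from h import *
for n in("top","scene"):
    c=camera(n);save(c,n+"0.png",s=1.5);print(c["camera_matrix"],c["T"],c["z_map"].min(),c["z_map"].max())
print(get_obs())
E
```

```text
pics
[[419.93544677   0.         259.7811822 ]
 [  0.         419.93544677 196.64699544]
 [  0.           0.           1.        ]] [[ 2.88583470e-02  9.93270144e-01 -1.12167807e-01  3.65777212e-01]
 [-9.99583503e-01  2.86904334e-02 -3.11120180e-03  9.72926449e-03]
 [ 1.27879129e-04  1.12210874e-01  9.93684408e-01  1.43406119e+00]
 [ 0.00000000e+00  0.00000000e+00  0.00000000e+00  1.00000000e+00]] 0.0 2.293385
[[356.84398599   0.         254.30667245]
 [  0.         356.84398599 193.10642497]
 [  0.           0.           1.        ]] [[-0.1419098  -0.77877019  0.61104713  1.24240942]
 [ 0.98975119 -0.12157283  0.07491745  0.08969731]
 [ 0.01594325  0.61541615  0.7880411   1.04750553]
 [ 0.          0.          0.          1.        ]] 0.0 3.792062
{'time_s': 0.1, 'qpos': array([ 1.18439733e+00,  3.00402064e-01,  1.52152377e+00, -1.88000405e-05,
        1.32068408e+00, -6.66013856e-02]), 'joint_vel': array([ 5.58175154e-05, -1.73517801e-03, -1.59746499e-03,  1.15534006e-03,
        3.13588735e-04,  3.27033980e-04]), 'tau': array([-8.43104754e-04, -5.32653880e+01, -3.53273535e+01,  7.08963582e-02,
        2.35901383e-02, -5.14088356e-05]), 'ee_pos': array([0.17283273, 0.5219126 , 0.22394843]), 'eef_rot': array([-3.14057644e+00, -4.95304701e-05,  2.82179968e+00]), 'force': array([0.41181202, 0.15738528, 0.27511826]), 'moment': array([-0.01642449,  0.00283526,  0.00415996]), 'grip_force': 0.0, 'grip_width': 0.09406385869581697}
```

View pics/top0.png

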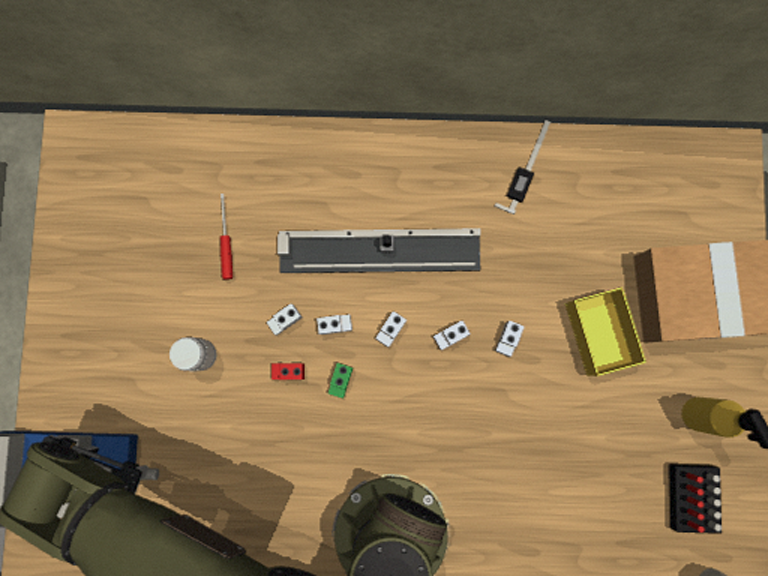

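View pics/scene0.png

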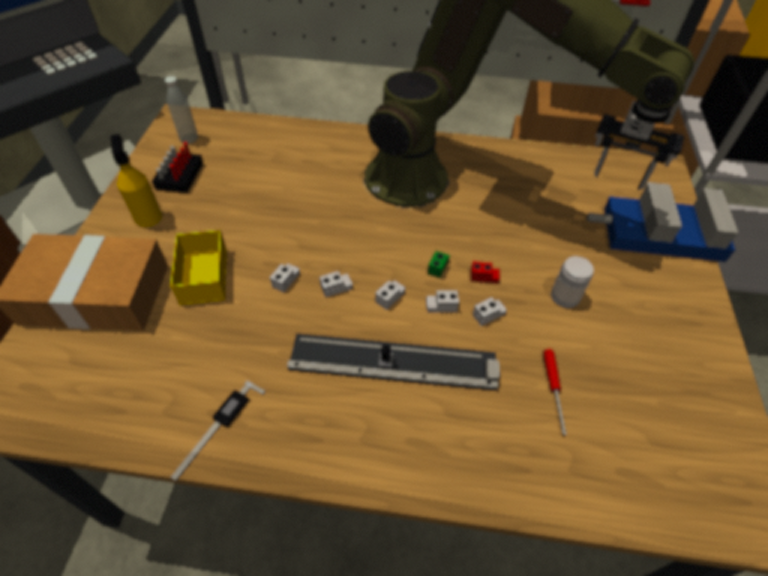

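Top view (picture pixels, 1.5x): five white blanks at about (284,319), (333,324), (391,329), (451,335) and (510,338). The look-alikes are red (288,371) and green (340,380), which I exclude. The fixture spans (278-480, 230-271), with its stop at the left (+y) end and the slide knob at (387,242). The can is at (190,354), the driver at (226,240) and the bin at (605,332).

```bash
cat >> h.py <<'E'
def blanks(c,ymin=-.5,ymax=.5,xmin=.28,xmax=.50):
    P=pts(c);z=P[...,2];f=c["frame"].astype(int)
    hsv=cv2.cvtColor(c["frame"],cv2.COLOR_RGB2HSV)
    m=(z>.012)&(z<.055)&(P[...,0]>xmin)&(P[...,0]<xmax)&(P[...,1]>ymin)&(P[...,1]<ymax)
    n,l,s,ce=cv2.connectedComponentsWithStats(m.astype(np.uint8))
    out=[]
    for i in range(1,n):
        if s[i,4]<60: continue
        k=l==i; Q=P[k]; sat=np.median(hsv[...,1][k])
        hi=Q[Q[:,2]>.033]; lo=Q[(Q[:,2]>.014)&(Q[:,2]<.026)]
        r=cv2.minAreaRect((hi[:,:2]*1000).astype(np.float32))
        d=hi[:,:2].mean(0)-lo[:,:2].mean(0) if len(lo) else np.zeros(2)
        out.append((i,s[i,4],sat,ce[i],Q,hi,lo,r,d))
    return out
E
python3 - <<'E'
from h import *
for n in("top","scene"):
    c=camera(n);P=pts(c);print(n)
    for i,a,sat,ce,Q,hi,lo,r,d in blanks(c):
        A=cv2.minAreaRect((Q[:,:2]*1000).astype(np.float32))
        print(a,sat,ce.round(0),"hi",len(hi),np.round(r[0]),np.round(r[1]),round(r[2],1),"z%.4f"%np.median(hi[:,2]),"lo",len(lo),lo[:,:2].mean(0).round(3) if len(lo) else 0,"dirstep %.1f"%np.degrees(np.arctan2(-d[1],-d[0])),"all",np.round(A[0]),np.round(A[1]),round(A[2],1))
    z=P[...,2]; reg=(P[...,0]>.48)&(P[...,0]<.72)&(P[...,1]>-.3)&(P[...,1]<.3)
    for lo_,hi_ in((.005,.012),(.016,.025),(.030,.042),(.06,.085)):
        m=reg&(z>lo_)&(z<hi_);Q=P[m]
        if len(Q)>5: A=cv2.minAreaRect((Q[:,:2]*1000).astype(np.float32));print(lo_,len(Q),Q.mean(0).round(4),A)
    bench=(P[...,0]>.3)&(P[...,0]<.7)&(abs(P[...,1])<.3)&(abs(z)<.006);print("bench",np.median(z[bench]))
    save(c,n+"_crop.png",(170,145,370,275) if n=="top" else (170,160,350,270),4)
E
```

```text
top
251 9.0 [189. 212.] hi 165 [471. 244.] [37. 49.] 38.0 z0.0403 lo 74 [0.451 0.266] dirstep 130.6 all [465. 252.] [37. 72.] 36.3
172 177.0 [387. 229.] hi 93 [ 429. -413.] [147.   5.] 16.7 z0.0446 lo 50 [ 0.43  -0.412] dirstep 16.6 all [ 429. -413.] [147.   5.] 16.5
239 14.0 [260. 219.] hi 160 [459.   6.] [36. 50.] 58.1 z0.0403 lo 74 [0.429 0.023] dirstep 149.0 all [449.  11.] [36. 72.] 58.0
246 10.0 [222. 216.] hi 165 [455. 149.] [37. 50.] 10.1 z0.0400 lo 74 [0.46  0.115] dirstep -82.4 all [457. 138.] [37. 72.] 9.3
240 16.0 [301. 223.] hi 164 [ 446. -134.] [35. 50.] 28.2 z0.0406 lo 69 [ 0.427 -0.103] dirstep 120.5 all [ 440. -125.] [36. 72.] 30.8
260 16.0 [339. 225.] hi 169 [ 446. -258.] [36. 50.] 69.6 z0.0413 lo 76 [ 0.417 -0.244] dirstep 156.2 all [ 436. -254.] [37. 71.] 69.8
65 35.0 [139. 236.] hi 39 [381. 413.] [66. 22.] 0.5 z0.0423 lo 16 [0.384 0.409] dirstep -3.8 all [381. 413.] [66. 23.] 0.9
234 193.0 [191. 247.] hi 174 [350. 228.] [33. 50.] 1.7 z0.0402 lo 56 [0.349 0.26 ] dirstep 91.0 all [350. 238.] [33. 71.] 1.9
241 139.0 [226. 253.] hi 166 [343. 118.] [36. 49.] 74.9 z0.0
[... 1791 characters left out ...]
0.] [38. 71.] 9.7
215 25.0 [326. 206.] hi 126 [473. 247.] [36. 53.] 35.2 z0.0382 lo 62 [0.47 0.26] dirstep 104.9 all [466. 255.] [38. 74.] 34.6
0.005 1751 [0.6218 0.0376 0.0072] ((581.3336181640625, -8.0947265625), (199.29249572753906, 559.3932495117188), 2.1271371841430664)
0.016 580 [0.6594 0.0544 0.0188] ((580.1337280273438, 41.8614501953125), (199.4361114501953, 456.533203125), 2.216660499572754)
0.03 218 [0.5975 0.1834 0.0356] ((569.4769897460938, 134.7722930908203), (183.70870971679688, 274.0671081542969), 1.2286269664764404)
0.06 49 [0.6467 0.0285 0.0721] ((643.5435180664062, 28.179128646850586), (22.274953842163086, 19.246158599853516), 9.101751327514648)
bench -0.0016433825405496316
```

View pics/top_crop.png

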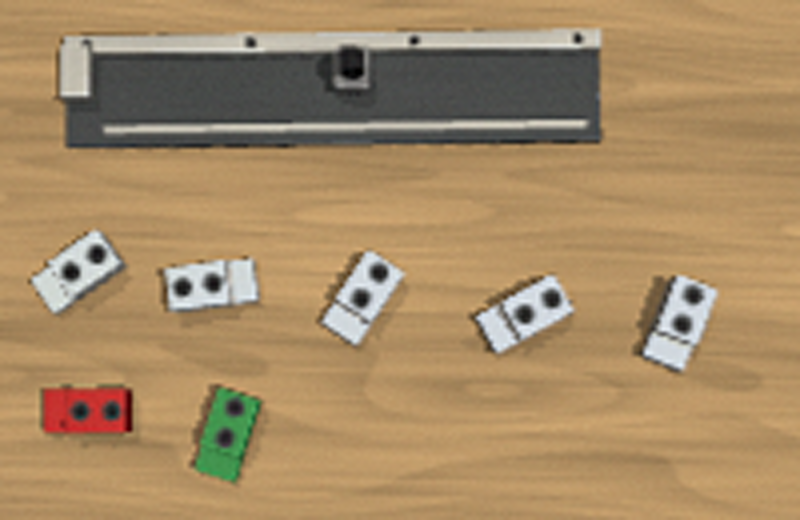

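Five white blanks confirmed in the crop. Their step ends (crop pixels) are at (45,292), (243,280), (340,328), (495,332) and (665,350). Now I'll fit the fixture and the knob.

```bash
cat >> h.py <<'E'
def fixture(c):
    P=pts(c);z=P[...,2];X=P[...,0];Y=P[...,1]
    reg=(X>.56)&(X<.72)&(Y>-.26)&(Y<.30)
    def big(m,xr=None):
        n,l,s,_=cv2.connectedComponentsWithStats((m&reg).astype(np.uint8))
        return P[l==1+np.argmax(s[1:,4])]
    fen=big((z>.0145)&(z<.026)&(X>.635)); stp=big((z>.031)&(z<.045)&(Y>.16)); kn=big((z>.068)&(z<.09)); 
    pl=big((z>.004)&(z<.013))
    R=lambda Q:cv2.minAreaRect((Q[:,:2]*1000).astype(np.float32))
    return R(fen),R(stp),R(kn),R(pl)
E
python3 - <<'E'
from h import *
for n in("top","scene"):
    for r in fixture(camera(n)): print(n,np.round(r[0],1),np.round(r[1],1),round(r[2],2))
E
```

```text
top [667.5  43.4] [ 20.1 455.5] 2.38
top [634.  258.5] [42.3 23.7] 1.76
top [641.6  25. ] [17.9 16.4] 1.66
top [614.4  39.8] [ 97.3 468.6] 2.11
scene [670.7  46.7] [ 33.8 458. ] 4.7
scene [633.8 261.5] [45.3 23.4] 0.93
scene [644.6  28.3] [22.  19.2] 8.54
scene [621.2  43.6] [ 78.6 459. ] 2.33
```

```bash
cat >> h.py <<'E'
from scipy.spatial.transform import Rotation as Ro
def plan(*targets,start=None):
    """each target (x,y,z,yaw deg) in turn; prints row numbers relative to the previous one"""
    if start is None:
        o=get_obs();p=np.array(o["ee_pos"]);R=Ro.from_euler("xyz",o["eef_rot"])
    else: p=np.array(start[:3]);R=Ro.from_euler("xyz",[np.pi,0,np.radians(start[3])])
    for t in targets:
        q=np.array(t[:3]);S=Ro.from_euler("xyz",[np.pi,0,np.radians(t[3])])
        d=R.inv().apply(q-p)/.25; w=(R.inv()*S).as_rotvec()
        n=max(np.linalg.norm(q-p)/.05,np.degrees(np.linalg.norm(w))/8.59)
        print(np.round(d,4),np.round(w/2/np.pi,4),"rows>=%.1f"%n)
        p,R=q,S
E
python3 -c "
from h import *
plan((.6425,.0265,.2,182.2),(.6425,.0265,.063,182.2))"
```

```text
[-2.4064 -1.2911  0.0975] [-0.0001 -0.     -0.057 ] rows>=13.7
[-0.    -0.     0.548] [0. 0. 0.] rows>=2.7
```

Call:
play_rows:
  motion:
    - [[-0.8,-0.43,0.03,0,0,-0.057,1],[-0.8,-0.43,0.03,0,0,-0.057,1],[-0.8,-0.43,0.03,0,0,-0.057,1],[-0.8,-0.43,0.03,0,0,-0.057,1],[-0.8,-0.43,0.03,0,0,-0.057,1],[-0.8,-0.43,0.03,0,0,-0.057,1],[-0.8,-0.43,0.03,0,0,-0.057,1]]

```text
time_s: 1.0
ee_pos: [0.3292, 0.357, 0.217]
eef_rot: [3.141, -0.0, -3.105]
force: [0.4, 0.6, 0.4]
grip_width: 0.0938
grip_force: 0.0
```

```bash
python3 -c "
from h import *
plan((.6425,.0265,.2,182.2),(.6425,.0265,.063,182.2));print(get_obs()['qpos'])"
```

```text
[-1.204  -1.3672  0.0677] [ 0.     -0.     -0.0003] rows>=9.1
[-0.    -0.     0.548] [0. 0. 0.] rows>=2.7
[ 7.50407705e-01  1.62664877e-01  1.70772975e+00  2.06346062e-04
  1.27111016e+00 -8.57164417e-01]
```

Call:
play_rows:
  motion:
    - [[-0.6,-0.68,0.034,0,0,0,1],[-0.6,-0.68,0.034,0,0,0,1],[-0.6,-0.68,0.034,0,0,0,1],[-0.6,-0.68,0.034,0,0,0,1],[-0.6,-0.68,0.034,0,0,0,1],[-0.6,-0.68,0.034,0,0,0,1]]

```text
time_s: 1.6
ee_pos: [0.4866, 0.1921, 0.208]
eef_rot: [-3.141, -0.0, -3.105]
force: [0.4, 0.4, 0.2]
grip_width: 0.0943
grip_force: 0.0
```

Call:
play_rows:
  motion:
    - [[-0.604,-0.687,0.034,0,0,0,1],[-0.604,-0.687,0.034,0,0,0,1],[-0.604,-0.687,0.034,0,0,0,1],[-0.604,-0.687,0.034,0,0,0,1],[-0.604,-0.687,0.034,0,0,0,1],[-0.604,-0.687,0.034,0,0,0,1]]

```text
time_s: 2.2
ee_pos: [0.644, 0.0267, 0.1988]
eef_rot: [-3.142, -0.001, -3.104]
force: [0.1, 0.1, -0.4]
grip_width: 0.0942
grip_force: 0.0
```

Call:
play_rows:
  motion:
    - [[0,0,0.2,0,0,0,1],[0,0,0.4,0,0,0,1],[0,0,0.548,0,0,0,1],[0,0,0.548,0,0,0,1],[0,0,0.548,0,0,0,1]]

```text
time_s: 2.7
ee_pos: [0.643, 0.029, 0.0643]
eef_rot: [3.141, 0.001, -3.102]
force: [-0.4, -1.1, -0.1]
grip_width: 0.0941
grip_force: 0.0
```

Call:
play_rows:
  motion:
    - [[0,0,0,0,0,0,-0.7],[0,0,0,0,0,0,-0.7],[0,0,0,0,0,0,-0.7],[0,0,0,0,0,0,-0.7],[0,0,0,0,0,0,-0.7],[0,0,0,0,0,0,-0.7],[0,0,0,0,0,0,-0.7],[0,0,0,0,0,0,-0.7]]
  grip_force: 20

```text
time_s: 3.5
ee_pos: [0.6428, 0.0272, 0.0629]
eef_rot: [-3.142, -0.0, -3.103]
force: [-0.0, -0.5, -0.6]
grip_width: 0.0334
grip_force: 0.0
```

```bash
python3 -c "
from h import *
o=get_obs();print(o['ee_pos'],o['eef_rot'],o['qpos'])
c=camera('top');save(c,'knob.png',(200,120,340,210),4)
u=np.array([-.0384,.9993]);p=o['ee_pos'];q=p[:2]-.189*u;plan((q[0],q[1],p[2],182.2))"
```

```text
[0.64281909 0.02717365 0.06289392] [-3.14159023e+00 -1.61358582e-04 -3.10332402e+00] [-1.46648624e-02  6.67069355e-01  1.37584966e+00 -1.23063531e-05
  1.09883465e+00 -1.62372423e+00]
[ 0.     -0.7562 -0.    ] [-0. -0. -0.] rows>=3.8
```

View pics/knob.png

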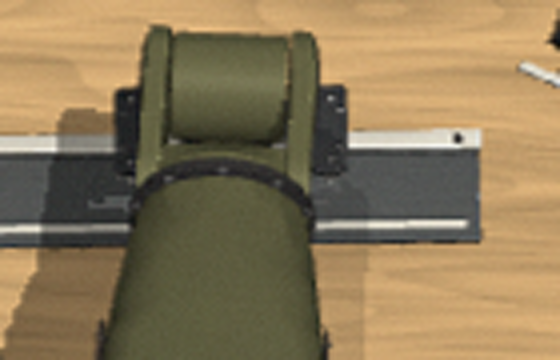

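The image shows only the arm covering the knob, with the fixture's right end at (480,185). The fingers are still closing.

Call:
play_rows:
  motion:
    - [[0,0,0,0,0,0,-1],[0,0,0,0,0,0,-1],[0,0,0,0,0,0,-1],[0,0,0,0,0,0,-1]]

```text
time_s: 3.95
ee_pos: [0.6428, 0.0272, 0.0629]
eef_rot: [-3.142, -0.0, -3.103]
force: [0.8, 0.2, -0.9]
grip_width: 0.0201
grip_force: 20.0
```

Call:
play_rows:
  motion:
    - [[0,-0.08,0,0,0,0,-1],[0,-0.16,0,0,0,0,-1],[0,-0.24,0,0,0,0,-1],[0,-0.32,0,0,0,0,-1],[0,-0.4,0,0,0,0,-1],[0,-0.48,0,0,0,0,-1],[0,-0.56,0,0,0,0,-1],[0,-0.64,0,0,0,0,-1],[0,-0.7,0,0,0,0,-1],[0,-0.7,0,0,0,0,-1]]

```text
time_s: 4.95
ee_pos: [0.65, -0.1497, 0.0629]
eef_rot: [-3.141, 0.002, -3.105]
force: [6.4, -1.8, -2.7]
grip_width: 0.0198
grip_force: 20.0
```

Call:
play_rows:
  motion:
    - [[0,-0.016,0,0,0,0,-1],[0,-0.028,0,0,0,0,-1],[0,-0.04,0,0,0,0,-1]]

```text
time_s: 5.25
ee_pos: [0.6503, -0.1576, 0.0629]
eef_rot: [3.141, 0.001, -3.103]
force: [4.9, 2.9, -2.4]
grip_width: 0.0197
grip_force: 20.0
```

Call:
play_rows:
  motion:
    - [[0,0,0,0,0,0,0],[0,0,0,0,0,0,0],[0,0,0,0,0,0,1],[0,0,0,0,0,0,1],[0,0,-0.1,0,0,0,1],[0,0,-0.3,0,0,0,1],[0,0,-0.5,0,0,0,1],[0,0,-0.5,0,0,0,1]]

```text
time_s: 6.05
ee_pos: [0.6521, -0.1582, 0.1961]
eef_rot: [-3.138, 0.011, -3.103]
force: [-0.4, -0.5, 0.1]
grip_width: 0.0805
grip_force: 0.0
```

```bash
cat >> h.py <<'E'
def summary():
    A=blanks(camera("top"));B=blanks(camera("scene"));
    for C in(A,B):
        for i,a,sat,ce,Q,hi,lo,r,d in C:
            if sat>60 or a<100: continue
            t=cv2.minAreaRect((Q[:,:2]*1000).astype(np.float32))
            ang=t[2]+(90 if t[1][1]>t[1][0] else 0)
            s=np.array([np.cos(np.radians(ang)),np.sin(np.radians(ang))])
            if s@np.array(t[0])<s@(np.array(hi[:,:2].mean(0))*1000): ang+=180
            print("centre",np.round(t[0],1),np.round(t[1]),"step dir",round((ang+180)%360-180,1),"topcentre",np.round(hi[:,:2].mean(0)*1000,1))
        print()
E
python3 - <<'E'
from h import *
summary()
o=get_obs();print(o['ee_pos'],o['qpos'])
for n in("top","scene"):
    for r in fixture(camera(n)): print(n,np.round(r[0],1),np.round(r[1],1),round(r[2],2))
E
```

```text
centre [464.2 252.6] [37. 72.] step dir 127.1 topcentre [471.2 243.3]
centre [449.2  11.5] [36. 71.] step dir 148.1 topcentre [458.7   5.9]
centre [456.7 137.8] [36. 72.] step dir -81.3 topcentre [455.6 148.4]
centre [ 435.3 -255.8] [33. 72.] step dir 161.9 topcentre [ 447.3 -263.7]

centre [ 436.3 -112.2] [38. 50.] step dir 120.3 topcentre [ 442.8 -115.2]
centre [401.8 431. ] [71. 35.] step dir -116.6 topcentre [407.4 429.6]
centre [451.5  14.6] [39. 74.] step dir 151.8 topcentre [461.6   8.7]
centre [457.7 140. ] [41. 71.] step dir -79.8 topcentre [457.5 150.7]
centre [465.5 255.1] [38. 74.] step dir 128.0 topcentre [473.7 246.1]

[ 0.65015288 -0.15765619  0.1889142 ] [-2.92628483e-01  5.95400212e-01  1.18206429e+00 -1.81946898e-05
  1.36213974e+00 -1.90180126e+00]Traceback (most recent call last):
  File "<stdin>", line 5, in <module>
  File "h.py", line 32, in fixture
    fen=big((z>.0145)&(z<.026)&(X>.635)); stp=big((z>.031)&(z<.045)&(Y>.16)); kn=big((z>.068)&(z<.09));
                                                                                 ~~~^^^^^^^^^^^^^^^^^^
  File "h.py", line 31, in big
    return P[l==1+np.argmax(s[1:,4])]
                  ~~~~~~~~~^^^^^^^^^
    return _wrapfunc(a, 'argmax', axis=axis, out=out, **kwds)
    return bound(*args, **kwds)
ValueError: attempt to get argmax of an empty sequence
```

```bash
python3 -c "
from h import *
plan((.4556,.1504,.15,99.3),(.4556,.1504,.035,99.3),(.4556,.1504,.15,99.3),(.6324,.221,.15,92.3),(.6324,.221,.0435,92.3))"
```

```text
[0.7281 1.2606 0.1496] [-1.000e-04 -1.000e-04  2.303e-01] rows>=9.7
[ 0.   -0.    0.46] [0. 0. 0.] rows>=2.3
[ 0.    0.   -0.46] [0. 0. 0.] rows>=2.3
[0.1644 0.7435 0.    ] [ 0.     -0.      0.0194] rows>=3.8
[ 0.    -0.     0.426] [0. 0. 0.] rows>=2.1
```

Call:
play_rows:
  motion:
    - [[0.36,0.63,0.07,0,0,0.23,1],[0.36,0.63,0.07,0,0,0.23,1],[0.36,0.63,0.07,0,0,0.23,1],[0.36,0.63,0.07,0,0,0.23,1],[0.36,0.63,0.07,0,0,0.23,1],[0.36,0.63,0.07,0,0,0.23,1],[0.36,0.63,0.07,0,0,0.23,1],[0.36,0.63,0.07,0,0,0.23,1],[0.36,0.63,0.07,0,0,0.23,1],[0.36,0.63,0.07,0,0,0.23,1]]

```text
time_s: 7.2
ee_pos: [0.5532, -0.0037, 0.1685]
eef_rot: [-3.138, -0.001, 1.729]
force: [0.0, -0.6, -0.5]
grip_width: 0.0937
grip_force: 0.0
```

```bash
python3 -c "
from h import *
print(get_obs()['ee_pos']);plan((.4556,.1504,.12,99.3))"
```

```text
[ 0.55320231 -0.00365183  0.16854951]
[ 0.6698 -0.2879  0.1956] [-0.0005 -0.0001 -0.0007] rows>=3.8
```

Call:
play_rows:
  motion:
    - [[0.67,-0.288,0.196,0,0,-0.001,1],[0.67,-0.288,0.196,0,0,-0.001,1],[0.67,-0.288,0.196,0,0,-0.001,1],[0.67,-0.288,0.196,0,0,-0.001,1],[0.67,-0.288,0.196,0,0,-0.001,1],[0.67,-0.288,0.196,0,0,-0.001,1]]

```text
time_s: 7.8
ee_pos: [0.4549, 0.15, 0.1204]
eef_rot: [-3.139, 0.0, 1.743]
force: [-0.2, 0.3, 0.0]
grip_width: 0.0944
grip_force: 0.0
```

Call:
play_rows:
  motion:
    - [[0,0,0.15,0,0,0,1],[0,0,0.34,0,0,0,1],[0,0,0.34,0,0,0,1],[0,0,0.34,0,0,0,-1],[0,0,0.34,0,0,0,-1],[0,0,0.34,0,0,0,-1],[0,0,0.34,0,0,0,-1],[0,0,0.34,0,0,0,-1],[0,0,0.34,0,0,0,-1],[0,0,0.34,0,0,0,-1]]
  grip_force: 20

```text
time_s: 8.8
ee_pos: [0.4556, 0.1498, 0.0366]
eef_rot: [3.141, 0.0, 1.741]
force: [-0.7, 1.1, 0.5]
grip_width: 0.0413
grip_force: 0.0
```

Call:
play_rows:
  motion:
    - [[0,0,0,0,0,0,-1],[0,0,0,0,0,0,-1],[0,0,0,0,0,0,-1],[0,0,0,0,0,0,-1]]

```text
time_s: 9.2
ee_pos: [0.4555, 0.1498, 0.0365]
eef_rot: [-3.141, 0.0, 1.741]
force: [-1.5, -0.0, 2.6]
grip_width: 0.0358
grip_force: 20.0
```

Call:
play_rows:
  motion:
    - [[0,0,-0.1,0,0,0,-1],[0,0,-0.25,0,0,0,-1],[0,0,-0.4,0,0,0,-1],[0,0,-0.4,0,0,0,-1]]

```text
time_s: 9.6
ee_pos: [0.4574, 0.1503, 0.1405]
eef_rot: [3.135, -0.0, 1.741]
force: [0.3, -0.6, -3.5]
grip_width: 0.0358
grip_force: 20.0
```

```bash
python3 -c "
from h import *
o=get_obs();print(o['ee_pos'],o['grip_width'],o['force']);plan((.6324,.221,.1365,92.3),(.6324,.221,.046,92.3))"
```

```text
[0.45740301 0.15025356 0.1404714 ] 0.03577370035799364 [ 0.31647958 -0.56281518 -3.52398397]
[0.1602 0.7377 0.0212] [ 0.0011 -0.0002  0.0207] rows>=3.8
[ 0.    -0.     0.362] [0. 0. 0.] rows>=1.8
```

Call:
play_rows:
  motion:
    - [[0.161,0.745,0,0,0,0.0207,-1],[0.161,0.745,0,0,0,0.0207,-1],[0.161,0.745,0,0,0,0.0207,-1],[0.161,0.745,0,0,0,0.0207,-1],[0.161,0.745,0,0,0,0.0207,-1],[0.161,0.745,0,0,0,0.0207,-1],[0.161,0.745,0,0,0,0.0207,-1]]

```text
time_s: 10.3
ee_pos: [0.6314, 0.2207, 0.1354]
eef_rot: [-3.14, 0.0, 1.611]
force: [-0.9, -1.3, -2.6]
grip_width: 0.0359
grip_force: 20.0
```

Call:
play_rows:
  motion:
    - [[0,0,0.15,0,0,0,-1],[0,0,0.28,0,0,0,-1],[0,0,0.34,0,0,0,-1],[0,0,0.362,0,0,0,-1],[0,0,0.362,0,0,0,-1],[0,0,0.362,0,0,0,-1]]

```text
time_s: 10.9
ee_pos: [0.633, 0.2212, 0.0478]
eef_rot: [3.139, -0.001, 1.611]
force: [0.6, -0.1, -3.0]
grip_width: 0.0359
grip_force: 20.0
```

Call:
play_rows:
  motion:
    - [[0,0.006,0,0,0,0,-1],[0,0.012,0,0,0,0,-1],[0,0.012,0,0,0,0,-1]]

```text
time_s: 11.2
ee_pos: [0.6351, 0.2212, 0.0465]
eef_rot: [-3.141, -0.0, 1.611]
force: [-4.2, -0.2, -2.1]
grip_width: 0.0361
grip_force: 20.0
```

Call:
play_rows:
  motion:
    - [[0,0.004,0.004,0,0,0,-1],[0,0.004,0.004,0,0,0,-1],[0,0.004,0.004,0,0,0,-1]]

```text
time_s: 11.5
ee_pos: [0.6352, 0.2213, 0.045]
eef_rot: [-3.138, 0.0, 1.611]
force: [-10.6, -1.1, 0.2]
grip_width: 0.036
grip_force: 20.0
```

Call:
play_rows:
  motion:
    - [[0.006,0,0.003,0,0,0,-1],[0.012,0,0.003,0,0,0,-1],[0.012,0,0.003,0,0,0,-1]]

```text
time_s: 11.8
ee_pos: [0.6352, 0.2229, 0.0447]
eef_rot: [-3.138, 0.002, 1.611]
force: [-13.2, -9.0, 6.4]
grip_width: 0.0357
grip_force: 20.0
```

Call:
play_rows:
  motion:
    - [[0.0,-0.004,0,0,0,0,-1],[0.004,-0.004,0,0,0,0,-1],[0.008,-0.004,0,0,0,0,-1],[0.008,-0.004,0,0,0,0,-1]]

```text
time_s: 12.2
ee_pos: [0.6351, 0.2236, 0.0447]
eef_rot: [-3.14, 0.004, 1.61]
force: [-5.2, -16.4, 3.4]
grip_width: 0.0361
grip_force: 20.0
```

Call:
play_rows:
  motion:
    - [[-0.012,0,0,0,0,0,-0.2],[-0.012,0,0,0,0,0,0.2],[-0.012,0,0,0,0,0,0.2],[-0.012,0,0,0,0,0,0.2],[-0.012,0,-0.1,0,0,0,0.2],[-0.012,0,-0.3,0,0,0,0.2],[-0.012,0,-0.4,0,0,0,1],[-0.012,0,-0.4,0,0,0,1]]

```text
time_s: 13.0
ee_pos: [0.6368, 0.2238, 0.1491]
eef_rot: [3.134, -0.002, 1.611]
force: [-0.1, 0.0, 0.2]
grip_width: 0.0688
grip_force: 0.0
```

```bash
python3 -c "
from h import *
o=get_obs();print(o['ee_pos'],o['grip_width'],o['force']);plan((.4715,.2455,.12,127),(.4715,.2455,.0365,127),(.4715,.2455,.1,127),(.46,.14,.1,180),(.46,.14,.037,180))"
```

```text
[0.63678935 0.22383839 0.14908729] 0.06882247330116105 [-0.07600406  0.02623321  0.19342024]
[ 0.1131 -0.6579  0.1118] [ 0.0012  0.0001 -0.0963] rows>=4.0
[ 0.    -0.     0.334] [0. 0. 0.] rows>=1.7
[ 0.     0.    -0.254] [0. 0. 0.] rows>=1.3
[-0.3093 -0.2907 -0.    ] [ 0.      0.     -0.1472] rows>=6.2
[ 0.    -0.     0.252] [0. 0. 0.] rows>=1.3
```

Call:
play_rows:
  motion:
    - [[0.113,-0.655,0.1,0,0,-0.0963,1],[0.113,-0.655,0.1,0,0,-0.0963,1],[0.113,-0.655,0.1,0,0,-0.0963,1],[0.113,-0.655,0.1,0,0,-0.0963,1],[0.113,-0.655,0.1,0,0,-0.0963,1],[0.113,-0.655,0.1,0,0,-0.0963,1],[0.113,-0.655,0.1,0,0,-0.0963,1],[0.113,-0.655,0.1,0,0,-0.0963,1]]

```text
time_s: 13.8
ee_pos: [0.4713, 0.2445, 0.1189]
eef_rot: [-3.142, 0.0, 2.213]
force: [-0.8, 1.8, 0.1]
grip_width: 0.094
grip_force: 0.0
```

```bash
python3 -c "
from h import *
summary()
plan((.4715,.2455,.0365,127))"
```

```text
centre [449.2  11.6] [36. 71.] step dir 147.9 topcentre [458.6   5.8]
centre [ 440.1 -124.5] [36. 72.] step dir 120.5 topcentre [ 445.4 -133.4]
centre [ 435.9 -254.2] [38. 71.] step dir 160.1 topcentre [ 446.3 -257.4]

centre [ 436.4 -250.8] [39. 78.] step dir 157.9 topcentre [ 448.9 -254.4]
centre [ 441.7 -121.9] [41. 72.] step dir 121.4 topcentre [ 448.  -130.8]
centre [401.5 431.5] [71. 33.] step dir -115.9 topcentre [408.4 431.3]
centre [452.   14.3] [36. 74.] step dir 146.5 topcentre [461.    8.4]
centre [466.5 255.2] [38. 75.] step dir 124.7 topcentre [473.5 246. ]

[0.0018 0.0039 0.3298] [-0.     -0.     -0.0004] rows>=1.6
```

Call:
play_rows:
  motion:
    - [[0.002,0.004,0.15,0,0,0,1],[0.002,0.004,0.33,0,0,0,1],[0.002,0.004,0.33,0,0,0,1],[0.002,0.004,0.33,0,0,0,-1],[0.002,0.004,0.33,0,0,0,-1],[0.002,0.004,0.33,0,0,0,-1],[0.002,0.004,0.33,0,0,0,-1],[0.002,0.004,0.33,0,0,0,-1],[0.002,0.004,0.33,0,0,0,-1],[0.002,0.004,0.33,0,0,0,-1]]

```text
time_s: 14.9
ee_pos: [0.471, 0.2458, 0.0369]
eef_rot: [3.141, 0.0, 2.216]
force: [0.3, 0.1, 0.4]
grip_width: 0.0412
grip_force: 0.0
```

Call:
play_rows:
  motion:
    - [[0,0,0,0,0,0,-1],[0,0,0,0,0,0,-1],[0,0,0,0,0,0,-1],[0,0,0,0,0,0,-1],[0,0,-0.12,0,0,0,-1],[0,0,-0.25,0,0,0,-1],[0,0,-0.25,0,0,0,-1]]

```text
time_s: 15.6
ee_pos: [0.4725, 0.2465, 0.1027]
eef_rot: [3.136, 0.001, 2.216]
force: [-0.2, -0.6, -2.6]
grip_width: 0.036
grip_force: 20.0
```

Call:
play_rows:
  motion:
    - [[-0.309,-0.291,0,0,0,-0.147,-1],[-0.309,-0.291,0,0,0,-0.147,-1],[-0.309,-0.291,0,0,0,-0.147,-1],[-0.309,-0.291,0,0,0,-0.147,-1],[-0.309,-0.291,0,0,0,-0.147,-1],[-0.309,-0.291,0,0,0,-0.147,-1],[-0.309,-0.291,0,0,0,-0.147,-1],[-0.309,-0.291,0,0,0,-0.147,-1],[-0.309,-0.291,0,0,0,-0.147,-1]]

```text
time_s: 16.5
ee_pos: [0.459, 0.1402, 0.0986]
eef_rot: [-3.141, -0.001, 3.138]
force: [-0.4, 0.0, -2.3]
grip_width: 0.0359
grip_force: 20.0
```

Call:
play_rows:
  motion:
    - [[0,0,0.12,0,0,0,-1],[0,0,0.22,0,0,0,-1],[0,0,0.248,0,0,0,-1],[0,0,0.248,0,0,0,-1],[0,0,0.248,0,0,0,-1],[0,0,0.25,0,0,0,-1]]

```text
time_s: 17.1
ee_pos: [0.4596, 0.1404, 0.0372]
eef_rot: [3.141, 0.001, 3.139]
force: [0.1, 0.6, -1.5]
grip_width: 0.0359
grip_force: 20.0
```

Call:
play_rows:
  motion:
    - [[0,0,0,0,0,0,1],[0,0,0,0,0,0,1],[0,0,0,0,0,0,1],[0,0,0,0,0,0,1],[0,0,-0.15,0,0,0,1],[0,0,-0.3,0,0,0,1],[0,0,-0.3,0,0,0,1],[0,0,-0.3,0,0,0,1]]

```text
time_s: 17.9
ee_pos: [0.4595, 0.1404, 0.112]
eef_rot: [3.141, 0.001, 3.14]
force: [0.2, -0.9, -0.3]
grip_width: 0.0936
grip_force: 0.0
```

Call:
play_rows:
  motion:
    - [[0,0,0,0,0,0.25,1],[0,0,0,0,0,0.25,1],[0,0,0,0,0,0.25,1],[0,0,0,0,0,0.25,1],[0,0,0,0,0,0.25,1],[0,0,0,0,0,0.25,1],[0,0,0,0,0,0.25,1],[0,0,0,0,0,0.25,1],[0,0,0,0,0,0.25,1],[0,0,0,0,0,0.25,1]]

```text
time_s: 18.9
ee_pos: [0.4587, 0.1402, 0.1102]
eef_rot: [-3.139, 0.0, 1.634]
force: [-0.3, 0.3, -0.1]
grip_width: 0.0939
grip_force: 0.0
```

Call:
play_rows:
  motion:
    - [[0,0,0,0,0,0.25,1],[0,0,0,0,0,0.25,1],[0,0,0,0,0,0.25,1],[0,0,0,0,0,0.25,1],[0,0,0,0,0,0.25,1],[0,0,0,0,0,0.25,1],[0,0,0,0,0,0.25,1],[0,0,0,0,0,0.25,1],[0,0,0,0,0,0.25,1],[0,0,0,0,0,0.25,1]]

```text
time_s: 19.9
ee_pos: [0.4587, 0.1402, 0.1102]
eef_rot: [3.141, 0.002, 0.134]
force: [-0.0, -0.2, 0.6]
grip_width: 0.0937
grip_force: 0.0
```

Call:
play_rows:
  motion:
    - [[0,0,0,0,0,0,1],[0,0,0,0,0,0,1]]

```text
time_s: 20.1
ee_pos: [0.4589, 0.1402, 0.1108]
eef_rot: [3.141, 0.002, 0.144]
force: [-0.1, 0.1, -0.2]
grip_width: 0.0941
grip_force: 0.0
```

```bash
python3 -c "
from h import *
o=get_obs();print(o['ee_pos'],o['eef_rot'],o['qpos'][5])
summary();F=.635;Y=.2232-.072
plan((.4596,.1402,.0365,0),(.4596,.1402,.1365,0),(.6347-.004+.04*.072,Y-.004,.1365,92.3))"
```

```text
[0.45893158 0.14020971 0.11082034] [3.14143988e+00 1.51373153e-03 1.44352541e-01] 1.6466488507455623
centre [449.2  11.6] [36. 71.] step dir 148.0 topcentre [458.7   5.7]
centre [ 440.2 -124.6] [36. 72.] step dir 120.4 topcentre [ 445.5 -133.7]
centre [ 435.9 -253.6] [37. 71.] step dir 160.1 topcentre [ 446.4 -257.3]

centre [ 438.1 -251.3] [39. 76.] step dir 161.1 topcentre [ 448.8 -254.6]
centre [ 441.3 -121.9] [40. 73.] step dir 121.0 topcentre [ 448.2 -131.1]
centre [401.  430.9] [71. 36.] step dir -117.6 topcentre [407.2 430.5]
centre [451.7  14. ] [38. 75.] step dir 147.4 topcentre [461.1   9. ]
centre [449.3 140.7] [76. 36.] step dir -178.7 topcentre [461.4 141.6]

[0.0021 0.0005 0.2989] [0.     0.0001 0.0228] rows>=1.5
[ 0.   0.  -0.4] [0. 0. 0.] rows>=2.0
[ 0.6959 -0.028  -0.    ] [ 0.      0.     -0.2564] rows>=10.7
```

Call:
play_rows:
  motion:
    - [[0.002,0,0.12,0,0,0.0228,1],[0.002,0,0.25,0,0,0.0228,1],[0.002,0,0.298,0,0,0.0228,1],[0.002,0,0.298,0,0,0.0228,-1],[0.002,0,0.298,0,0,0.0228,-1],[0.002,0,0.298,0,0,0.0228,-1],[0.002,0,0.298,0,0,0.0228,-1],[0.002,0,0.298,0,0,0.0228,-1],[0.002,0,0.298,0,0,0.0228,-1],[0.002,0,0.298,0,0,0.0228,-1]]

```text
time_s: 21.2
ee_pos: [0.4599, 0.1404, 0.0374]
eef_rot: [-3.142, -0.0, -0.003]
force: [-0.2, 0.2, -0.2]
grip_width: 0.0415
grip_force: 0.0
```

Call:
play_rows:
  motion:
    - [[0,0,0,0,0,0,-1],[0,0,0,0,0,0,-1],[0,0,0,0,0,0,-1],[0,0,0,0,0,0,-1],[0,0,-0.15,0,0,0,-1],[0,0,-0.3,0,0,0,-1],[0,0,-0.4,0,0,0,-1],[0,0,-0.4,0,0,0,-1]]

```text
time_s: 22.0
ee_pos: [0.4611, 0.1407, 0.1399]
eef_rot: [-3.14, -0.005, -0.003]
force: [-0.3, 1.0, -2.8]
grip_width: 0.036
grip_force: 20.0
```

Call:
play_rows:
  motion:
    - [[0.6,-0.028,0,0,0,-0.2564,-1],[0.6,-0.028,0,0,0,-0.2564,-1],[0.6,-0.028,0,0,0,-0.2564,-1],[0.6,-0.028,0,0,0,-0.2564,-1],[0.6,-0.028,0,0,0,-0.2564,-1],[0.6,-0.028,0,0,0,-0.2564,-1],[0.6,-0.028,0,0,0,-0.2564,-1],[0.6,-0.028,0,0,0,-0.2564,-1],[0.6,-0.028,0,0,0,-0.2564,-1],[0.6,-0.028,0,0,0,-0.2564,-1]]

```text
time_s: 23.0
ee_pos: [0.6092, 0.1467, 0.1348]
eef_rot: [-3.139, 0.001, 1.503]
force: [0.2, 0.4, -2.3]
grip_width: 0.0361
grip_force: 20.0
```

```bash
python3 -c "
from h import *
o=get_obs();print(o['ee_pos'],o['eef_rot'],o['qpos'][5],o['grip_width'])
plan((.6336,.1472,.1365,92.3),(.6336,.1472,.046,92.3))"
```

```text
[0.60917768 0.14671706 0.13476354] [-3.13875589e+00  7.17151402e-04  1.50261408e+00] 0.24608598131412024 0.03606017792788763
[ 0.0086  0.0973 -0.0072] [-0.0005  0.0001 -0.0172] rows>=0.7
[ 0.    -0.     0.362] [0. 0. 0.] rows>=1.8
```

Call:
play_rows:
  motion:
    - [[0.008,0.097,-0.004,0,0,-0.0172,-1],[0.008,0.097,-0.004,0,0,-0.0172,-1],[0.008,0.097,-0.004,0,0,-0.0172,-1],[0.008,0.097,-0.004,0,0,-0.0172,-1]]

```text
time_s: 23.4
ee_pos: [0.6334, 0.147, 0.1369]
eef_rot: [-3.14, 0.0, 1.603]
force: [0.6, -0.1, -2.9]
grip_width: 0.0356
grip_force: 20.0
```

Call:
play_rows:
  motion:
    - [[0,0,0.15,0,0,0,-1],[0,0,0.28,0,0,0,-1],[0,0,0.34,0,0,0,-1],[0,0,0.36,0,0,0,-1],[0,0,0.363,0,0,0,-1],[0,0,0.363,0,0,0,-1]]

```text
time_s: 24.0
ee_pos: [0.6349, 0.1472, 0.049]
eef_rot: [3.139, -0.0, 1.604]
force: [-0.4, -0.2, -2.5]
grip_width: 0.0362
grip_force: 20.0
```

Call:
play_rows:
  motion:
    - [[0,0.008,0,0,0,0,-1],[0,0.014,0,0,0,0,-1],[0,0.018,0,0,0,0,-1],[0,0.019,0,0,0,0,-1],[0,0.019,0,0,0,0,-1]]

```text
time_s: 24.5
ee_pos: [0.6381, 0.1472, 0.0476]
eef_rot: [-3.139, 0.0, 1.605]
force: [-7.6, -0.0, 1.0]
grip_width: 0.0359
grip_force: 20.0
```

Call:
play_rows:
  motion:
    - [[0,-0.003,0,0,0,0,-1],[0,-0.003,0.006,0,0,0,-1],[0,-0.003,0.009,0,0,0,-1],[0,-0.003,0.009,0,0,0,-1]]

```text
time_s: 24.9
ee_pos: [0.6381, 0.1472, 0.0453]
eef_rot: [-3.141, 0.0, 1.605]
force: [-5.1, 1.1, 1.0]
grip_width: 0.0358
grip_force: 20.0
```

Call:
play_rows:
  motion:
    - [[0.006,0.001,0,0,0,0,-1],[0.012,0.001,0,0,0,0,-1],[0.017,0.001,0,0,0,0,-1],[0.017,0.001,0,0,0,0,-1]]

```text
time_s: 25.3
ee_pos: [0.6379, 0.1506, 0.0454]
eef_rot: [-3.14, 0.001, 1.604]
force: [-8.1, -6.5, 3.5]
grip_width: 0.0358
grip_force: 20.0
```

Call:
play_rows:
  motion:
    - [[0.003,-0.002,0.002,0,0,0,-1],[0.006,-0.002,0.002,0,0,0,-1],[0.006,-0.002,0.002,0,0,0,-1]]

```text
time_s: 25.6
ee_pos: [0.6379, 0.1519, 0.0454]
eef_rot: [-3.142, 0.001, 1.604]
force: [-6.9, -7.2, 5.0]
grip_width: 0.0358
grip_force: 20.0
```

Call:
play_rows:
  motion:
    - [[-0.012,0,0,0,0,0,-0.2],[-0.012,0,0,0,0,0,0.2],[-0.012,0,0,0,0,0,0.2],[-0.012,0,0,0,0,0,0.2],[-0.012,0,-0.1,0,0,0,0.2],[-0.012,0,-0.3,0,0,0,0.2],[-0.012,0,-0.4,0,0,0,1],[-0.012,0,-0.4,0,0,0,1],[-0.012,0,-0.4,0,0,0,1]]

```text
time_s: 26.5
ee_pos: [0.6378, 0.15, 0.1445]
eef_rot: [3.141, -0.0, 1.605]
force: [-0.4, 1.0, -0.8]
grip_width: 0.0766
grip_force: 0.0
```

```bash
python3 -c "
from h import *
o=get_obs();print(o['ee_pos'],o['grip_width'],o['qpos'][5])
s=np.radians(148);g=np.array([.4503,.0133])-.011*np.array([np.cos(s),np.sin(s)]);print(g)
plan((g[0],g[1],.12,-32),(g[0],g[1],.0365,-32),(g[0],g[1],.1365,-32),(.6365,.075,.1365,92))"
```

```text
[0.63778778 0.15000741 0.1445122 ] 0.07659168532619913 0.14122757731354257
[0.45962853 0.00747089]
[-0.5457 -0.7316  0.0978] [ 0.000e+00 -1.000e-04  3.443e-01] rows>=14.4
[-0.    -0.     0.334] [0. 0. 0.] rows>=1.7
[ 0.   0.  -0.4] [0. 0. 0.] rows>=2.0
[ 0.4568 -0.604  -0.    ] [-0.      0.     -0.3444] rows>=14.4
```

Call:
play_rows:
  motion:
    - [[-0.3,-0.731,0.05,0,0,0.344,1],[-0.3,-0.731,0.05,0,0,0.344,1],[-0.3,-0.731,0.05,0,0,0.344,1],[-0.3,-0.731,0.05,0,0,0.344,1],[-0.3,-0.731,0.05,0,0,0.344,1],[-0.3,-0.731,0.05,0,0,0.344,1],[-0.3,-0.731,0.05,0,0,0.344,1],[-0.3,-0.731,0.05,0,0,0.344,1],[-0.3,-0.731,0.05,0,0,0.344,1],[-0.3,-0.731,0.05,0,0,0.344,1]]

```text
time_s: 27.5
ee_pos: [0.457, 0.0688, 0.1307]
eef_rot: [-3.142, 0.003, 0.098]
force: [0.3, -1.1, 0.4]
grip_width: 0.0942
grip_force: 0.0
```

```bash
python3 -c "
from h import *
o=get_obs();print(o['ee_pos'],o['eef_rot'],o['qpos'][5])
plan((.4596,.0075,.12,-32),(.4596,.0075,.0365,-32))
summary()"
```

```text
[0.45697249 0.06877493 0.13070094] [-3.14150585e+00  2.59148820e-03  9.84114084e-02] 1.5424669826066506
[-0.0135  0.245   0.0428] [1.000e-04 4.000e-04 1.046e-01] rows>=4.4
[-0.    -0.     0.334] [0. 0. 0.] rows>=1.7
centre [ 440.  -124.2] [35. 72.] step dir 120.9 topcentre [ 445.5 -133.6]
centre [ 436.3 -254. ] [37. 71.] step dir 160.1 topcentre [ 446.5 -257.4]

centre [ 437.4 -251.8] [40. 76.] step dir 161.7 topcentre [ 449.7 -254.7]
centre [ 441.4 -122.1] [40. 73.] step dir 121.9 topcentre [ 448.  -131.1]
centre [400.6 431.2] [71. 35.] step dir -117.6 topcentre [407.9 430.7]
centre [451.6  13.5] [39. 74.] step dir 149.9 topcentre [461.3   8.3]
```

Call:
play_rows:
  motion:
    - [[-0.0135,0.245,0.043,0,0,0.1046,1],[-0.0135,0.245,0.043,0,0,0.1046,1],[-0.0135,0.245,0.043,0,0,0.1046,1],[-0.0135,0.245,0.043,0,0,0.1046,1],[-0.0135,0.245,0.043,0,0,0.1046,1],[-0.0135,0.245,0.043,0,0,0.1046,1],[-0.0135,0.245,0.043,0,0,0.1046,1]]

```text
time_s: 28.3
ee_pos: [0.4605, 0.0076, 0.1209]
eef_rot: [3.141, 0.001, -0.548]
force: [-0.2, 0.1, 0.5]
grip_width: 0.0938
grip_force: 0.0
```

Call:
play_rows:
  motion:
    - [[0,0,0.15,0,0,0,1],[0,0,0.334,0,0,0,1],[0,0,0.334,0,0,0,1],[0,0,0.334,0,0,0,-1],[0,0,0.334,0,0,0,-1],[0,0,0.334,0,0,0,-1],[0,0,0.334,0,0,0,-1],[0,0,0.334,0,0,0,-1],[0,0,0.334,0,0,0,-1],[0,0,0.334,0,0,0,-1]]

```text
time_s: 29.3
ee_pos: [0.4608, 0.0075, 0.0381]
eef_rot: [-3.142, -0.0, -0.553]
force: [0.4, -0.4, 0.1]
grip_width: 0.0411
grip_force: 0.0
```

Call:
play_rows:
  motion:
    - [[0,0,0,0,0,0,-1],[0,0,0,0,0,0,-1],[0,0,0,0,0,0,-1],[0,0,0,0,0,0,-1],[0,0,-0.15,0,0,0,-1],[0,0,-0.3,0,0,0,-1],[0,0,-0.4,0,0,0,-1],[0,0,-0.4,0,0,0,-1]]

```text
time_s: 30.1
ee_pos: [0.462, 0.0075, 0.1406]
eef_rot: [-3.139, -0.005, -0.553]
force: [-0.1, -0.8, -3.4]
grip_width: 0.0359
grip_force: 20.0
```

Call:
play_rows:
  motion:
    - [[0.4,-0.53,0,0,0,-0.344,-1],[0.4,-0.53,0,0,0,-0.344,-1],[0.4,-0.53,0,0,0,-0.344,-1],[0.4,-0.53,0,0,0,-0.344,-1],[0.4,-0.53,0,0,0,-0.344,-1],[0.4,-0.53,0,0,0,-0.344,-1],[0.4,-0.53,0,0,0,-0.344,-1],[0.4,-0.53,0,0,0,-0.344,-1],[0.4,-0.53,0,0,0,-0.344,-1],[0.4,-0.53,0,0,0,-0.344,-1]]

```text
time_s: 31.1
ee_pos: [0.6148, 0.0678, 0.1355]
eef_rot: [-3.139, 0.002, 0.954]
force: [0.5, 0.2, -2.6]
grip_width: 0.0357
grip_force: 20.0
```

```bash
python3 -c "
from h import *
o=get_obs();print(o['ee_pos'],o['eef_rot'],o['grip_width'])
plan((.6365,.0752,.1365,92.1),(.6365,.0752,.046,92.1))"
```

```text
[0.6147766  0.06781395 0.13553086] [-3.13932023e+00  1.63548227e-03  9.53500115e-01] 0.03574033019807878
[ 0.0744  0.0537 -0.0041] [-4.000e-04  1.000e-04 -1.041e-01] rows>=4.4
[ 0.    -0.     0.362] [0. 0. 0.] rows>=1.8
```

Call:
play_rows:
  motion:
    - [[0.074,0.054,-0.002,0,0,-0.104,-1],[0.074,0.054,-0.002,0,0,-0.104,-1],[0.074,0.054,-0.002,0,0,-0.104,-1],[0.074,0.054,-0.002,0,0,-0.104,-1],[0.074,0.054,-0.002,0,0,-0.104,-1],[0.074,0.054,-0.002,0,0,-0.104,-1],[0.074,0.054,-0.002,0,0,-0.104,-1]]

```text
time_s: 31.8
ee_pos: [0.6368, 0.075, 0.137]
eef_rot: [-3.14, -0.0, 1.599]
force: [-0.7, 0.3, -2.4]
grip_width: 0.0357
grip_force: 20.0
```

Call:
play_rows:
  motion:
    - [[0,0,0.15,0,0,0,-1],[0,0,0.28,0,0,0,-1],[0,0,0.34,0,0,0,-1],[0,0,0.36,0,0,0,-1],[0,0,0.363,0,0,0,-1],[0,0,0.363,0,0,0,-1],[0,0,0.363,0,0,0,-1],[0,0,0.363,0,0,0,-1]]

```text
time_s: 32.6
ee_pos: [0.6376, 0.075, 0.0487]
eef_rot: [3.14, -0.0, 1.601]
force: [-0.3, 0.3, -2.7]
grip_width: 0.0362
grip_force: 20.0
```

Call:
play_rows:
  motion:
    - [[0,0.008,0,0,0,0,-1],[0,0.014,0,0,0,0,-1],[0,0.018,0,0,0,0,-1],[0,0.018,0,0,0,0,-1],[0,0.018,0,0,0,0,-1]]

```text
time_s: 33.1
ee_pos: [0.6411, 0.0751, 0.0475]
eef_rot: [-3.14, 0.0, 1.601]
force: [-4.5, -1.0, -0.5]
grip_width: 0.036
grip_force: 20.0
```

Call:
play_rows:
  motion:
    - [[0,-0.002,0,0,0,-0.001,-1],[0,-0.002,0.006,0,0,-0.001,-1],[0,-0.002,0.009,0,0,-0.001,-1],[0,-0.001,0.009,0,0,-0.001,-1]]

```text
time_s: 33.5
ee_pos: [0.6412, 0.0751, 0.046]
eef_rot: [-3.141, 0.0, 1.607]
force: [-10.3, -1.3, 8.5]
grip_width: 0.036
grip_force: 20.0
```

Call:
play_rows:
  motion:
    - [[0.006,0.001,0,0,0,0,-1],[0.012,0.001,0,0,0,0,-1],[0.017,0.001,0,0,0,0,-1],[0.017,0.001,0,0,0,0,-1]]

```text
time_s: 33.9
ee_pos: [0.6411, 0.0778, 0.0461]
eef_rot: [-3.14, 0.002, 1.607]
force: [-10.7, -9.8, 10.6]
grip_width: 0.0357
grip_force: 20.0
```

Call:
play_rows:
  motion:
    - [[0.003,-0.002,0.002,0,0,0,-1],[0.006,-0.002,0.002,0,0,0,-1],[0.006,-0.002,0.002,0,0,0,-1]]

```text
time_s: 34.2
ee_pos: [0.641, 0.079, 0.0461]
eef_rot: [-3.141, 0.002, 1.607]
force: [-9.7, -11.5, 12.2]
grip_width: 0.0358
grip_force: 20.0
```

Call:
play_rows:
  motion:
    - [[-0.012,0,0,0,0,0,-0.2],[-0.012,0,0,0,0,0,0.2],[-0.012,0,0,0,0,0,0.2],[-0.012,0,0,0,0,0,0.2],[-0.012,0,-0.1,0,0,0,0.2],[-0.012,0,-0.3,0,0,0,0.2],[-0.012,0,-0.4,0,0,0,1],[-0.012,0,-0.4,0,0,0,1],[-0.012,0,-0.4,0,0,0,1]]

```text
time_s: 35.1
ee_pos: [0.641, 0.078, 0.1447]
eef_rot: [3.141, -0.0, 1.607]
force: [0.9, 0.2, 0.3]
grip_width: 0.0769
grip_force: 0.0
```

```bash
python3 -c "
from h import *
o=get_obs();print(o['ee_pos'],o['eef_rot'],o['qpos'][5])
plan((.4463,-.1321,.12,-59))"
```

```text
[0.64098464 0.07797005 0.14465439] [ 3.14144995e+00 -2.89967771e-05  1.60725822e+00] 0.027854191443240948
[-0.8113 -0.8089  0.0985] [ 0.     -0.      0.4197] rows>=17.6
```

Call:
play_rows:
  motion:
    - [[-0.6,-0.78,0.05,0,0,0.42,1],[-0.6,-0.78,0.05,0,0,0.42,1],[-0.6,-0.78,0.05,0,0,0.42,1],[-0.6,-0.78,0.05,0,0,0.42,1],[-0.6,-0.78,0.05,0,0,0.42,1],[-0.6,-0.78,0.05,0,0,0.42,1],[-0.6,-0.78,0.05,0,0,0.42,1],[-0.6,-0.78,0.05,0,0,0.42,1],[-0.6,-0.78,0.05,0,0,0.42,1],[-0.6,-0.78,0.05,0,0,0.42,1]]

```text
time_s: 36.1
ee_pos: [0.4509, -0.079, 0.131]
eef_rot: [-3.141, 0.002, 0.101]
force: [0.4, -0.5, -0.2]
grip_width: 0.0939
grip_force: 0.0
```

```bash
python3 -c "
from h import *
o=get_obs();print(o['ee_pos'],o['eef_rot'],o['qpos'][5])
plan((.4463,-.1321,.12,-59),(.4463,-.1321,.0365,-59),(.4463,-.1321,.1365,-59),(.6393,.0032,.1365,92.1))
summary()"
```

```text
[ 0.45092921 -0.07896319  0.13098023] [-3.14069954e+00  2.40377047e-03  1.00870177e-01] 1.216533909600753
[-0.0397  0.2096  0.0438] [1.000e-04 4.000e-04 1.799e-01] rows>=7.5
[ 0.    -0.     0.334] [0. 0. 0.] rows>=1.7
[-0.   0.  -0.4] [0. 0. 0.] rows>=2.0
[-0.0663 -0.9405 -0.    ] [-0.      0.     -0.4197] rows>=17.6
centre [ 436.3 -253.7] [37. 71.] step dir 159.0 topcentre [ 446.1 -257.3]

centre [ 437.4 -251.4] [40. 73.] step dir 158.8 topcentre [ 448.7 -254.6]
centre [ 441.9 -121.6] [40. 72.] step dir 119.9 topcentre [ 447.6 -131.3]
centre [402.4 431.2] [71. 34.] step dir -116.0 topcentre [408.2 431.3]
```

Call:
play_rows:
  motion:
    - [[-0.04,0.21,0.044,0,0,0.18,1],[-0.04,0.21,0.044,0,0,0.18,1],[-0.04,0.21,0.044,0,0,0.18,1],[-0.04,0.21,0.044,0,0,0.18,1],[-0.04,0.21,0.044,0,0,0.18,1],[-0.04,0.21,0.044,0,0,0.18,1],[-0.04,0.21,0.044,0,0,0.18,1],[-0.04,0.21,0.044,0,0,0.18,1],[-0.04,0.21,0.044,0,0,0.18,1],[-0.04,0.21,0.044,0,0,0.18,1]]

```text
time_s: 37.2
ee_pos: [0.4471, -0.1323, 0.1209]
eef_rot: [3.141, 0.001, -1.019]
force: [0.5, -0.8, 0.3]
grip_width: 0.0942
grip_force: 0.0
```

Call:
play_rows:
  motion:
    - [[0,0,0.15,0,0,0,1],[0,0,0.334,0,0,0,1],[0,0,0.334,0,0,0,1],[0,0,0.334,0,0,0,-1],[0,0,0.334,0,0,0,-1],[0,0,0.334,0,0,0,-1],[0,0,0.334,0,0,0,-1],[0,0,0.334,0,0,0,-1],[0,0,0.334,0,0,0,-1],[0,0,0.334,0,0,0,-1]]

```text
time_s: 38.2
ee_pos: [0.4474, -0.1324, 0.0381]
eef_rot: [-3.142, -0.0, -1.024]
force: [0.6, -0.2, -0.7]
grip_width: 0.0413
grip_force: 0.0
```

Call:
play_rows:
  motion:
    - [[0,0,0,0,0,0,-1],[0,0,0,0,0,0,-1],[0,0,0,0,0,0,-1],[0,0,0,0,0,0,-1],[0,0,-0.15,0,0,0,-1],[0,0,-0.3,0,0,0,-1],[0,0,-0.4,0,0,0,-1],[0,0,-0.4,0,0,0,-1]]

```text
time_s: 39.0
ee_pos: [0.4486, -0.1328, 0.1406]
eef_rot: [-3.138, -0.004, -1.024]
force: [-0.3, -0.5, -4.0]
grip_width: 0.0357
grip_force: 20.0
```

Call:
play_rows:
  motion:
    - [[-0.06,-0.85,0,0,0,-0.42,-1],[-0.06,-0.85,0,0,0,-0.42,-1],[-0.06,-0.85,0,0,0,-0.42,-1],[-0.06,-0.85,0,0,0,-0.42,-1],[-0.06,-0.85,0,0,0,-0.42,-1],[-0.06,-0.85,0,0,0,-0.42,-1],[-0.06,-0.85,0,0,0,-0.42,-1],[-0.06,-0.85,0,0,0,-0.42,-1],[-0.06,-0.85,0,0,0,-0.42,-1],[-0.06,-0.85,0,0,0,-0.42,-1]]

```text
time_s: 40.0
ee_pos: [0.6204, -0.009, 0.1355]
eef_rot: [-3.14, 0.002, 0.482]
force: [0.2, 0.4, -3.3]
grip_width: 0.0358
grip_force: 20.0
```

```bash
python3 -c "
from h import *
o=get_obs();print(o['ee_pos'],o['eef_rot'],o['grip_width'])
plan((.6393,.0032,.1365,92.3),(.6393,.0032,.046,92.3))"
```

```text
[ 0.62039178 -0.00898492  0.13548063] [-3.13999132e+00  2.34095633e-03  4.82321985e-01] 0.035839747356284465
[ 0.0896 -0.0081 -0.0043] [-0.0004  0.0002 -0.1796] rows>=7.5
[ 0.    -0.     0.362] [0. 0. 0.] rows>=1.8
```

Call:
play_rows:
  motion:
    - [[0.0865,-0.002,-0.002,0,0,-0.1796,-1],[0.0865,-0.002,-0.002,0,0,-0.1796,-1],[0.0865,-0.002,-0.002,0,0,-0.1796,-1],[0.0865,-0.002,-0.002,0,0,-0.1796,-1],[0.0865,-0.002,-0.002,0,0,-0.1796,-1],[0.0865,-0.002,-0.002,0,0,-0.1796,-1],[0.0865,-0.002,-0.002,0,0,-0.1796,-1],[0.0865,-0.002,-0.002,0,0,-0.1796,-1],[0.0865,-0.002,-0.002,0,0,-0.1796,-1],[0.0865,-0.002,-0.002,0,0,-0.1796,-1]]

```text
time_s: 41.0
ee_pos: [0.6396, 0.0013, 0.137]
eef_rot: [-3.14, -0.0, 1.602]
force: [-0.9, -0.2, -3.2]
grip_width: 0.036
grip_force: 20.0
```

Call:
play_rows:
  motion:
    - [[0,0,0.15,0,0,0,-1],[0,0,0.28,0,0,0,-1],[0,0,0.34,0,0,0,-1],[0,0,0.36,0,0,0,-1],[0,0,0.363,0,0,0,-1],[0,0,0.363,0,0,0,-1],[0,0,0.363,0,0,0,-1],[0,0,0.363,0,0,0,-1]]

```text
time_s: 41.8
ee_pos: [0.6404, 0.0012, 0.0487]
eef_rot: [3.14, 0.0, 1.604]
force: [1.3, 0.5, -1.5]
grip_width: 0.0356
grip_force: 20.0
```

Call:
play_rows:
  motion:
    - [[0,0.008,0,0,0,0,-1],[0,0.014,0,0,0,0,-1],[0,0.018,0,0,0,0,-1],[0,0.018,0,0,0,0,-1],[0,0.018,0,0,0,0,-1]]

```text
time_s: 42.3
ee_pos: [0.6442, 0.0014, 0.0475]
eef_rot: [-3.141, 0.0, 1.605]
force: [-5.6, -0.8, -0.9]
grip_width: 0.036
grip_force: 20.0
```

Call:
play_rows:
  motion:
    - [[0,-0.002,0,0,0,0,-1],[0,-0.002,0.006,0,0,0,-1],[0,-0.002,0.008,0,0,0,-1],[0,-0.001,0.008,0,0,0,-1]]

```text
time_s: 42.7
ee_pos: [0.6441, 0.0014, 0.0461]
eef_rot: [-3.141, 0.0, 1.605]
force: [-7.4, -0.3, 4.2]
grip_width: 0.0355
grip_force: 20.0
```

Call:
play_rows:
  motion:
    - [[0.006,0.001,0,0,0,0,-1],[0.012,0.001,0,0,0,0,-1],[0.018,0.001,0,0,0,0,-1],[0.018,0.001,0,0,0,0,-1]]

```text
time_s: 43.1
ee_pos: [0.644, 0.0048, 0.0461]
eef_rot: [-3.141, 0.002, 1.604]
force: [-8.5, -6.4, 5.6]
grip_width: 0.036
grip_force: 20.0
```

Call:
play_rows:
  motion:
    - [[0.003,-0.001,0,0,0,0,-1],[0.006,-0.001,0,0,0,0,-1],[0.008,-0.001,0,0,0,0,-1],[0.008,-0.001,0,0,0,0,-1]]

```text
time_s: 43.5
ee_pos: [0.6439, 0.0067, 0.0461]
eef_rot: [-3.141, 0.002, 1.604]
force: [-6.0, -7.1, 3.9]
grip_width: 0.036
grip_force: 20.0
```

Call:
play_rows:
  motion:
    - [[-0.012,0,0,0,0,0,-0.2],[-0.012,0,0,0,0,0,0.2],[-0.012,0,0,0,0,0,0.2],[-0.012,0,0,0,0,0,0.2],[-0.012,0,-0.1,0,0,0,0.2],[-0.012,0,-0.3,0,0,0,0.2],[-0.012,0,-0.4,0,0,0,1],[-0.012,0,-0.4,0,0,0,1],[-0.012,0,-0.4,0,0,0,1]]

```text
time_s: 44.4
ee_pos: [0.6441, 0.005, 0.1455]
eef_rot: [3.141, -0.0, 1.605]
force: [-0.2, -0.0, -0.8]
grip_width: 0.0773
grip_force: 0.0
```

Call:
play_rows:
  motion:
    - [[-0.75,-0.6,0,0,0,0.31,1],[-0.75,-0.6,0,0,0,0.31,1],[-0.75,-0.6,0,0,0,0.31,1],[-0.75,-0.6,0,0,0,0.31,1],[-0.75,-0.6,0,0,0,0.31,1],[-0.75,-0.6,0,0,0,0.31,1],[-0.75,-0.6,0,0,0,0.31,1],[-0.75,-0.6,0,0,0,0.31,1],[-0.75,-0.6,0,0,0,0.31,1],[-0.75,-0.6,0,0,0,0.31,1]]

```text
time_s: 45.4
ee_pos: [0.4999, -0.1873, 0.144]
eef_rot: [-3.14, 0.002, 0.098]
force: [0.4, 0.0, -0.5]
grip_width: 0.0941
grip_force: 0.0
```

```bash
python3 -c "
from h import *
o=get_obs();print(o['ee_pos'],o['eef_rot'],o['qpos'][5])
plan((.4469,-.2559,.12,-20),(.4469,-.2559,.0365,-20),(.4469,-.2559,.1365,-20),(.6425,-.071,.1365,92.3))
summary()
c=camera('scene');save(c,'s2.png',(170,150,370,280),4)"
```

```text
[ 0.49992151 -0.18728205  0.14397185] [-3.14019776e+00  2.36569181e-03  9.83302059e-02] 1.0453965071080449
[-0.2378  0.2525  0.0961] [-0.0001  0.0004  0.0712] rows>=3.0
[ 0.    -0.     0.334] [0. 0. 0.] rows>=1.7
[ 0.   0.  -0.4] [0. 0. 0.] rows>=2.0
[ 0.4823 -0.9626 -0.    ] [-0.      0.     -0.3119] rows>=13.1

centre [ 438.2 -251.5] [38. 73.] step dir 160.4 topcentre [ 450.1 -253.8]
centre [401.1 432. ] [71. 33.] step dir -114.9 topcentre [407.7 431. ]
```

View pics/s2.png

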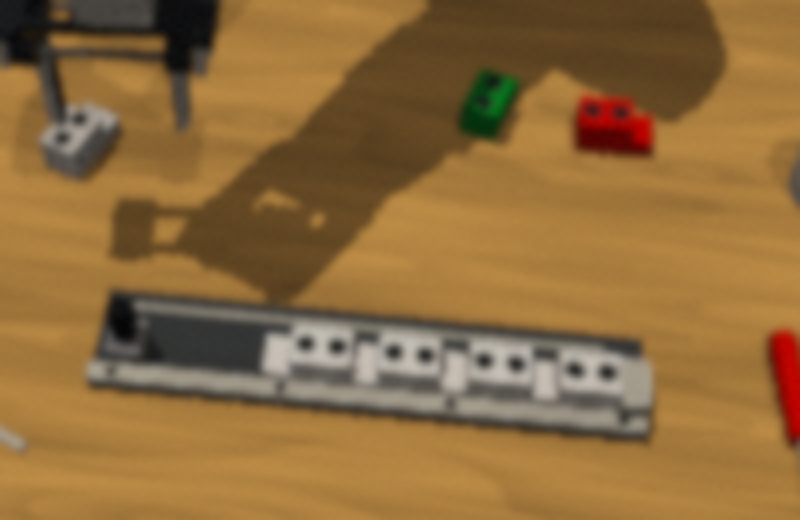

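The picture shows four blanks in the row with their steps towards -y, the first against the stop at (635,385). Slot 5 is free up to the slide at (125,330), and the last blank is at (78,140).

Call:
play_rows:
  motion:
    - [[-0.238,0.2525,0.096,0,0,0.0712,1],[-0.238,0.2525,0.096,0,0,0.0712,1],[-0.238,0.2525,0.096,0,0,0.0712,1],[-0.238,0.2525,0.096,0,0,0.0712,1],[-0.238,0.2525,0.096,0,0,0.0712,1],[-0.238,0.2525,0.096,0,0,0.0712,1]]

```text
time_s: 46.15
ee_pos: [0.4483, -0.256, 0.1217]
eef_rot: [-3.142, -0.0, -0.337]
force: [0.4, -0.5, -0.5]
grip_width: 0.0942
grip_force: 0.0
```

Call:
play_rows:
  motion:
    - [[0,0,0.15,0,0,0,1],[0,0,0.334,0,0,0,1],[0,0,0.334,0,0,0,1],[0,0,0.334,0,0,0,-1],[0,0,0.334,0,0,0,-1],[0,0,0.334,0,0,0,-1],[0,0,0.334,0,0,0,-1],[0,0,0.334,0,0,0,-1],[0,0,0.334,0,0,0,-1],[0,0,0.334,0,0,0,-1]]

```text
time_s: 47.15
ee_pos: [0.448, -0.2566, 0.0383]
eef_rot: [3.142, -0.0, -0.343]
force: [-0.4, 0.4, 0.1]
grip_width: 0.042
grip_force: 0.0
```

Call:
play_rows:
  motion:
    - [[0,0,0,0,0,0,-1],[0,0,0,0,0,0,-1],[0,0,0,0,0,0,-1],[0,0,0,0,0,0,-1],[0,0,-0.15,0,0,0,-1],[0,0,-0.3,0,0,0,-1],[0,0,-0.4,0,0,0,-1],[0,0,-0.4,0,0,0,-1]]

```text
time_s: 47.95
ee_pos: [0.4491, -0.2572, 0.1411]
eef_rot: [3.14, -0.005, -0.343]
force: [0.2, 0.5, -2.1]
grip_width: 0.0355
grip_force: 20.0
```

Call:
play_rows:
  motion:
    - [[0.43,-0.86,0,0,0,-0.312,-1],[0.43,-0.86,0,0,0,-0.312,-1],[0.43,-0.86,0,0,0,-0.312,-1],[0.43,-0.86,0,0,0,-0.312,-1],[0.43,-0.86,0,0,0,-0.312,-1],[0.43,-0.86,0,0,0,-0.312,-1],[0.43,-0.86,0,0,0,-0.312,-1],[0.43,-0.86,0,0,0,-0.312,-1],[0.43,-0.86,0,0,0,-0.312,-1],[0.43,-0.86,0,0,0,-0.312,-1]]

```text
time_s: 48.95
ee_pos: [0.6208, -0.09, 0.1359]
eef_rot: [-3.139, 0.001, 1.163]
force: [-1.5, 1.0, -2.5]
grip_width: 0.0361
grip_force: 20.0
```

```bash
python3 -c "
from h import *
o=get_obs();print(o['ee_pos'],o['eef_rot'],o['grip_width'])
plan((.6425,-.0715,.1365,92.4),(.6425,-.0715,.046,92.4))"
```

```text
[ 0.62083557 -0.09001342  0.13585409] [-3.13876274e+00  5.35849827e-04  1.16340324e+00] 0.03609503768636563
[ 0.1023  0.0502 -0.0028] [-0.0005 -0.     -0.0715] rows>=3.0
[ 0.    -0.     0.362] [0. 0. 0.] rows>=1.8
```

Call:
play_rows:
  motion:
    - [[0.102,0.05,-0.002,0,0,-0.0715,-1],[0.102,0.05,-0.002,0,0,-0.0715,-1],[0.102,0.05,-0.002,0,0,-0.0715,-1],[0.102,0.05,-0.002,0,0,-0.0715,-1],[0.102,0.05,-0.002,0,0,-0.0715,-1],[0.102,0.05,-0.002,0,0,-0.0715,-1]]

```text
time_s: 49.55
ee_pos: [0.6429, -0.072, 0.138]
eef_rot: [-3.141, -0.0, 1.603]
force: [-0.3, -0.5, -1.7]
grip_width: 0.0359
grip_force: 20.0
```

Call:
play_rows:
  motion:
    - [[0,0,0.15,0,0,0,-1],[0,0,0.28,0,0,0,-1],[0,0,0.34,0,0,0,-1],[0,0,0.36,0,0,0,-1],[0,0,0.363,0,0,0,-1],[0,0,0.363,0,0,0,-1],[0,0,0.363,0,0,0,-1],[0,0,0.363,0,0,0,-1]]

```text
time_s: 50.35
ee_pos: [0.6436, -0.0719, 0.049]
eef_rot: [3.14, 0.0, 1.606]
force: [-0.2, 0.1, -1.1]
grip_width: 0.0355
grip_force: 20.0
```

Call:
play_rows:
  motion:
    - [[0,0.008,0,0,0,0,-1],[0,0.014,0,0,0,0,-1],[0,0.018,0,0,0,0,-1],[0,0.018,0,0,0,0,-1],[0,0.018,0,0,0,0,-1]]

```text
time_s: 50.85
ee_pos: [0.6471, -0.0718, 0.0477]
eef_rot: [-3.14, -0.0, 1.606]
force: [-5.3, -0.8, 0.8]
grip_width: 0.0357
grip_force: 20.0
```

Call:
play_rows:
  motion:
    - [[0,-0.002,0,0,0,0,-1],[0,-0.002,0.005,0,0,0,-1],[0,-0.001,0.007,0,0,0,-1],[0,-0.001,0.007,0,0,0,-1]]

```text
time_s: 51.25
ee_pos: [0.6471, -0.0717, 0.0463]
eef_rot: [-3.141, -0.0, 1.606]
force: [-6.5, 0.0, 2.2]
grip_width: 0.0359
grip_force: 20.0
```

Call:
play_rows:
  motion:
    - [[0.006,0.001,0.001,0,0,0,-1],[0.012,0.001,0.001,0,0,0,-1],[0.018,0.001,0.001,0,0,0,-1],[0.022,0.001,0.001,0,0,0,-1],[0.022,0.001,0.001,0,0,0,-1]]

```text
time_s: 51.75
ee_pos: [0.647, -0.0675, 0.0464]
eef_rot: [-3.14, 0.002, 1.606]
force: [-9.0, -9.0, 5.3]
grip_width: 0.0359
grip_force: 20.0
```

Call:
play_rows:
  motion:
    - [[0.003,-0.001,0,0,0,0,-1],[0.006,-0.001,0,0,0,0,-1],[0.006,-0.001,0,0,0,0,-1]]

```text
time_s: 52.05
ee_pos: [0.6469, -0.0659, 0.0463]
eef_rot: [-3.141, 0.002, 1.606]
force: [-7.8, -7.5, 4.4]
grip_width: 0.0356
grip_force: 20.0
```

Call:
play_rows:
  motion:
    - [[-0.012,0,0,0,0,0,-0.2],[-0.012,0,0,0,0,0,0.2],[-0.012,0,0,0,0,0,0.2],[-0.012,0,0,0,0,0,0.2],[-0.012,0,-0.1,0,0,0,0.2],[-0.012,0,-0.3,0,0,0,0.2],[-0.012,0,-0.4,0,0,0,1],[-0.012,0,-0.4,0,0,0,1],[-0.012,0,-0.4,0,0,0,1]]

```text
time_s: 52.95
ee_pos: [0.6472, -0.0676, 0.1458]
eef_rot: [3.141, 0.0, 1.607]
force: [-0.4, 0.2, -0.7]
grip_width: 0.0769
grip_force: 0.0
```

```bash
python3 -c "
from h import *
o=get_obs();print(o['ee_pos'],o['eef_rot'],o['qpos'][5])
plan((.6505,-.1577,.145,182.3),(.6505,-.1577,.063,182.3))"
```

```text
[ 0.64724574 -0.0675887   0.14575887] [3.14127735e+00 2.95310767e-05 1.60659190e+00] -0.19613779281299662
[-3.607e-01  1.000e-04  3.000e-03] [ 0.      0.     -0.2507] rows>=10.5
[ 0.    -0.     0.328] [0. 0. 0.] rows>=1.6
```

Call:
play_rows:
  motion:
    - [[-0.361,0,0.003,0,0,-0.25,0],[-0.361,0,0.003,0,0,-0.25,0],[-0.361,0,0.003,0,0,-0.25,0],[-0.361,0,0.003,0,0,-0.25,0],[-0.361,0,0.003,0,0,-0.25,0],[-0.361,0,0.003,0,0,-0.25,0],[-0.361,0,0.003,0,0,-0.25,0],[-0.361,0,0.003,0,0,-0.25,0],[-0.361,0,0.003,0,0,-0.25,0],[-0.361,0,0.003,0,0,-0.25,0]]

```text
time_s: 53.95
ee_pos: [0.6499, -0.1577, 0.143]
eef_rot: [3.141, -0.003, 3.11]
force: [-0.6, -0.4, -0.4]
grip_width: 0.0468
grip_force: 0.0
```

```bash
python3 -c "
from h import *
o=get_obs();print(o['ee_pos'],o['eef_rot'],o['grip_width'])
plan((.6505,-.1577,.145,182.3),(.6505,-.1577,.063,182.3))
c=camera('scene')
P=pts(c);m=(P[...,2]>.066)&(P[...,2]<.09)&(P[...,0]>.6)&(P[...,0]<.7)&(P[...,1]<-.1)&(P[...,1]>-.25);print(P[m].mean(0),m.sum())"
```

```text
[ 0.64990999 -0.15768138  0.14300544] [ 3.14082055e+00 -2.85814378e-03  3.10968319e+00] 0.04681825420873434
[-0.0023  0.     -0.008 ] [ 0.0001 -0.0005 -0.0115] rows>=0.5
[ 0.    -0.     0.328] [0. 0. 0.] rows>=1.6
[ 0.65354919 -0.15534528  0.0737566 ] 40
```

Call:
play_rows:
  motion:
    - [[-0.002,0,0.15,0,0,-0.0115,0],[-0.002,0,0.3,0,0,-0.0115,0],[-0.002,0,0.322,0,0,-0.0115,0],[-0.002,0,0.322,0,0,-0.0115,0],[-0.002,0,0.322,0,0,-0.0115,-1],[-0.002,0,0.322,0,0,-0.0115,-1],[-0.002,0,0.322,0,0,-0.0115,-1],[-0.002,0,0.322,0,0,-0.0115,-1],[-0.002,0,0.322,0,0,-0.0115,-1],[-0.002,0,0.322,0,0,-0.0115,-1]]

```text
time_s: 55.0
ee_pos: [0.6513, -0.158, 0.0657]
eef_rot: [-3.141, 0.001, -3.107]
force: [-2.3, 1.6, 6.4]
grip_width: 0.0198
grip_force: 20.0
```

Call:
play_rows:
  motion:
    - [[0,0,0,0,0,0,-1],[0,0,0,0,0,0,-1]]

```text
time_s: 55.2
ee_pos: [0.6513, -0.158, 0.0657]
eef_rot: [-3.141, 0.001, -3.107]
force: [-2.1, 0.2, 5.9]
grip_width: 0.0197
grip_force: 20.0
```

Call:
play_rows:
  motion:
    - [[0,0.02,0,0,0,0,-1],[0,0.04,0,0,0,0,-1],[0,0.06,0,0,0,0,-1],[0,0.08,0,0,0,0,-1],[0,0.1,0,0,0,0,-1],[0,0.1,0,0,0,0,-1],[0,0.1,0,0,0,0,-1]]

```text
time_s: 55.9
ee_pos: [0.6503, -0.1327, 0.0657]
eef_rot: [3.142, 0.001, -3.107]
force: [-3.2, 2.9, 7.4]
grip_width: 0.0201
grip_force: 20.0
```

Call:
play_rows:
  motion:
    - [[0,0.004,0,0,0,0,-1],[0,0.008,0,0,0,0,-1],[0,0.012,0,0,0,0,-1],[0,0.016,0,0,0,0,-1],[0,0.016,0,0,0,0,-1]]

```text
time_s: 56.4
ee_pos: [0.6502, -0.1295, 0.0657]
eef_rot: [-3.141, 0.001, -3.108]
force: [-2.2, -3.3, 6.9]
grip_width: 0.0196
grip_force: 20.0
```

Call:
play_rows:
  motion:
    - [[0,0.004,0,0,0,0,-1],[0,0.008,0,0,0,0,-1],[0,0.008,0,0,0,0,-1]]

```text
time_s: 56.7
ee_pos: [0.6501, -0.1279, 0.0656]
eef_rot: [-3.14, 0.001, -3.108]
force: [-2.3, -5.4, 6.4]
grip_width: 0.0197
grip_force: 20.0
```

Moving against slight resistance; continue until the row is solid.

Call:
play_rows:
  motion:
    - [[0,0.004,0,0,0,0,-1],[0,0.008,0,0,0,0,-1],[0,0.012,0,0,0,0,-1],[0,0.012,0,0,0,0,-1]]

```text
time_s: 57.1
ee_pos: [0.65, -0.1257, 0.0657]
eef_rot: [-3.139, 0.001, -3.108]
force: [-2.8, -10.1, 5.3]
grip_width: 0.0197
grip_force: 20.0
```

Call:
play_rows:
  motion:
    - [[0,0.004,0,0,0,0,-1],[0,0.006,0,0,0,0,-1],[0,0.006,0,0,0,0,-1]]

```text
time_s: 57.4
ee_pos: [0.65, -0.1256, 0.0657]
eef_rot: [-3.137, 0.002, -3.109]
force: [-0.9, -18.6, 3.0]
grip_width: 0.0201
grip_force: 20.0
```

Call:
play_rows:
  motion:
    - [[0,0.003,0,0,0,0,-1],[0,0.003,0,0,0,0,-1],[0,-0.006,0,0,0,0,-1],[0,-0.006,0,0,0,0,-1],[0,-0.006,0,0,0,0,-0.2],[0,-0.006,0,0,0,0,0],[0,-0.006,0,0,0,0,0],[0,-0.006,0,0,0,0,0],[0,-0.006,0,0,0,0,0]]

```text
time_s: 58.3
ee_pos: [0.6498, -0.1238, 0.0646]
eef_rot: [3.142, -0.0, -3.107]
force: [-0.4, -0.7, 0.7]
grip_width: 0.0467
grip_force: 0.0
```

Call:
play_rows:
  motion:
    - [[0,0,-0.05,0,0,0,0],[0,0,-0.2,0,0,0,0],[0,0,-0.4,0,0,0,0],[0,0,-0.5,0,0,0,0],[0.6,0,-0.6,0,0,0,0],[0.8,0,-0.6,0,0,0,0],[0.8,0,-0.6,0,0,0,0],[0.8,0,-0.6,0,0,0,0],[0.8,0,-0.6,0,0,0,0],[0.8,0,-0.6,0,0,0,0]]

```text
time_s: 59.3
ee_pos: [0.45, -0.131, 0.2163]
eef_rot: [-3.141, 0.003, -3.108]
force: [0.9, 0.6, -0.3]
grip_width: 0.047
grip_force: 0.0
```

```bash
python3 -c "
from h import *
c=camera('top');save(c,'fin_t.png',(170,140,350,195),4.4)
c=camera('scene');save(c,'fin_s.png',(180,210,350,275),4.6)
print(get_obs()['force'])"
```

```text
[ 0.31693521 -0.30187398  0.10580754]
```

View pics/fin_t.png

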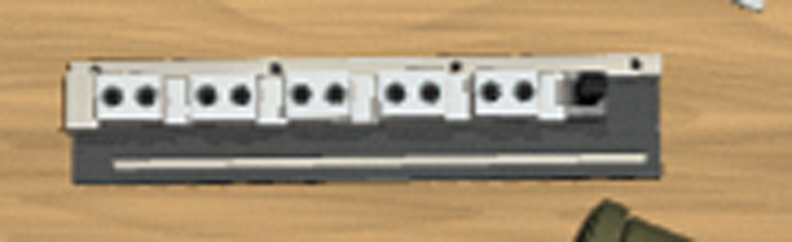

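View pics/fin_s.png

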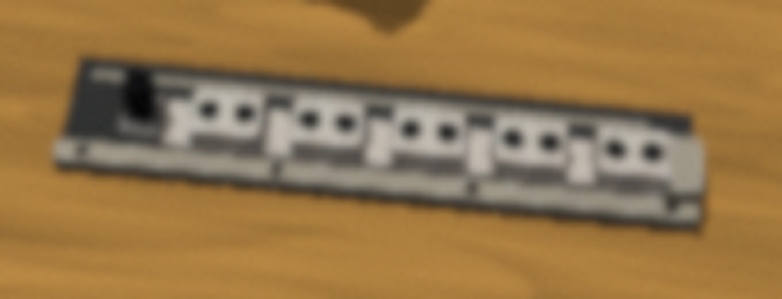

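Both views show five blanks closed between the stop (top view 82,95) and the slide (590,90), all steps towards the slide. A quick numeric check of alignment and height.

```bash
python3 - <<'E'
from h import *
for n in("top","scene"):
    P=pts(camera(n)); e=np.array([np.cos(.04),np.sin(.04)]); f=np.array([-e[1],e[0]])
    u=P[...,:2]@e; v=P[...,:2]@f; z=P[...,2]; b=(u>.58)&(u<.668)
    m=((z>.043)&(z<.055)&b&(v>-.16)&(v<.222)).astype(np.uint8)
    k,l,s,_=cv2.connectedComponentsWithStats(m)
    for i in range(1,k):
        if s[i,4]<60: continue
        q=l==i; r=cv2.minAreaRect((P[q][:,:2]*1000).astype(np.float32))
        print(n,s[i,4],"u %.1f v %.1f z %.4f"%(u[q].mean()*1e3,v[q].mean()*1e3,np.median(z[q])),np.round(r[1],0),round(r[2],1))
E
```

```text
top 148 u 643.6 v -90.7 z 0.0486 [35. 49.] 7.3
top 145 u 642.7 v 196.1 z 0.0485 [34. 48.] 1.2
top 153 u 643.6 v 124.9 z 0.0481 [36. 47.] 3.5
top 159 u 643.3 v 51.7 z 0.0489 [38. 47.] 2.0
top 155 u 642.9 v -18.8 z 0.0482 [34. 47.] 1.6
scene 137 u 645.3 v -88.9 z 0.0463 [49. 37.] 89.8
scene 147 u 646.2 v -16.8 z 0.0459 [38. 49.] 1.9
scene 144 u 645.6 v 54.9 z 0.0463 [38. 49.] 0.3
scene 141 u 645.1 v 126.1 z 0.0463 [40. 46.] 5.1
scene 145 u 645.3 v 197.5 z 0.0459 [38. 46.] 1.1
```

```bash
python3 -c "
from station import workorder
print(workorder.hand_in())"
```

```text
the job is handed in; nothing more can be done
None
```

I laid all five blanks end to end along the fence with their steps away from the stop, brought the slide up against the last one, let go, and handed the job in at about 60 s; the hand-in returned no verdict.

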